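# Clear, seat and lock the skate plate

### The job

Get the skate plate ready for bearing work: put every brass spacer, those standing in the seat of the slide bed and the strays on the cart top, into the grey bowl, which stays upright. With the seat clear, push the carriage all the way home so that the purple plate slides along the bed, without being lifted off it, until its hole drops over the fixed pin and it lies flat in the seat; only after that swing the red brace across the plate until it is fully home in its notch. Leave the pick, wheels, jar and brush where they are.

Things in the scene. Friction and masses are not known exactly. Their poses are not given: they have to be found in the camera images.
- bed: fixed aluminium slide bed, x -200 to +148 mm, 76 mm wide, origin on the cart top under the step. Deck: x -200 to 0, 22 mm above the cart. Seat: x 0 to 136 mm, floor 15 mm above the cart, then an end wall. Side rails (28 mm high along the deck, 22 mm along the seat, as is the end wall) leave a 60 mm channel. At x 68 mm stand the brace's notch block (y 50 mm, 43 mm high) and hinge post (y -58 mm)
- pin (a point): foot of the fixed steel pin in the seat (bed x 68 mm, y 0, on the seat floor); pin 11 mm in diameter, 6.6 mm tall, axes as the bed's. The plate's origin comes to this point when it is seated
- carriage (a joint): travel of the black carriage (40 by 44 mm) along the deck towards the seat, in m: 0 at the rear, 0.158 at its end stop, fully home. Its front face, 20 mm ahead of its post, pushes the plate's rear edge; at the end stop it stands 3 mm past the step, which puts the plate's hole over the pin. About 2 N moves it; it stays where it is left
- post (a point): centre of the top of the round steel post on the carriage, 16 mm in diameter, 45 mm of it standing above the carriage block, top 81.5 mm above the cart; moves along the bed's +x as the carriage advances; axes as the bed's
- brace (a joint): angle of the red hold-down brace about its upright hinge, rad: near 0 parked outside the bed, 2.0 at its end stop, in the notch, pointing along the bed's +y; grows anticlockwise seen from above. Stiff (0.06 N m), stays where left. Arm 16 mm wide, underside 45 mm above the cart: passes 4 mm over the bosses of a seated plate, strikes those of one that has not dropped
- brace_pivot (a point): point on the brace's upright hinge axis, 45 mm above the cart; axes as the bed's
- brace_knob (a point): centre of the top of the black upright grip peg at the brace's free end: 14 mm in diameter, 36 mm tall, top 90 mm above the cart, 110 mm from the hinge axis
- plate: loose purple aluminium skate plate, 130 mm along its x, 56 mm wide, 6 mm thick, with a 16 mm through hole at its centre and two bosses (30 mm long, 24 mm wide, 20 mm tall) on top at x -40 and +40 mm; origin at the hole's centre on the underside; 160 g. It starts lying on the deck in front of the carriage
- bowl: loose grey ceramic bowl, rim 150 mm across, 58 mm high, 350 g; origin at the centre of its underside
- spacer_a: hexagonal brass axle spacer, 18 mm across flats (20.8 mm over the corners), 30 mm long, 50 g; origin at its very centre, z along its length, two of its flat sides face its +x and -x, the others every 60 degrees; stands upright at the start in the seat of the bed (15 mm above the cart); may be absent in some runs
- spacer_b: hexagonal brass axle spacer, 18 mm across flats (20.8 mm over the corners), 30 mm long, 50 g; origin at its very centre, z along its length, two of its flat sides face its +x and -x, the others every 60 degrees; stands upright at the start in the seat of the bed (15 mm above the cart); may be absent in some runs
- spacer_c: hexagonal brass axle spacer, 18 mm across flats (20.8 mm over the corners), 30 mm long, 50 g; origin at its very centre, z along its length, two of its flat sides face its +x and -x, the others every 60 degrees; stands upright at the start on the cart top; may be absent in some runs
- spacer_d: hexagonal brass axle spacer, 18 mm across flats (20.8 mm over the corners), 30 mm long, 50 g; origin at its very centre, z along its length, two of its flat sides face its +x and -x, the others every 60 degrees; stands upright at the start on the cart top; may be absent in some runs
- spacer_e: hexagonal brass axle spacer, 18 mm across flats (20.8 mm over the corners), 30 mm long, 50 g; origin at its very centre, z along its length, two of its flat sides face its +x and -x, the others every 60 degrees; stands upright at the start on the cart top; may be absent in some runs
- spacer_f: hexagonal brass axle spacer, 18 mm across flats (20.8 mm over the corners), 30 mm long, 50 g; origin at its very centre, z along its length, two of its flat sides face its +x and -x, the others every 60 degrees; stands upright at the start on the cart top; may be absent in some runs
- spacer_g: hexagonal brass axle spacer, 18 mm across flats (20.8 mm over the corners), 30 mm long, 50 g; origin at its very centre, z along its length, two of its flat sides face its +x and -x, the others every 60 degrees; stands upright at the start on the cart top; may be absent in some runs
- pick: bystander: orange-gripped shield pick lying flat, about 150 mm long, origin near its middle on the underside
- wheel_a: bystander: turquoise skate wheel lying flat, 58 mm across, 32 mm high, origin at the centre of its underside
- wheel_b: bystander: turquoise skate wheel lying flat, 58 mm across, 32 mm high, origin at the centre of its underside
- jar: bystander: jar with a black lid, 60 mm across, 75 mm high, origin at the centre of its underside
- brush: bystander: brush lying flat, origin on its underside
Not all that is in view belongs to the job. Of the things that look like the bowl, take the one that is farthest from the robot's base at the start.

How it is judged:
By the outcome, as a careful person would: the job done as asked, in the order asked, and still so for the second after the job is handed in, with the robot touching nothing.
Of spacer_a, spacer_b, spacer_c, spacer_d, spacer_e, spacer_f, spacer_g only 5 to 7 are there at a start; the rules pass over those that are not, and their reading is None.
At some moment in a run one of bowl, spacer_c, spacer_d, spacer_e, spacer_f, spacer_g may be knocked a few centimetres aside while the robot is not near it.
Once in a run the grip may slacken for a moment while it holds something.
It also fails if it takes over 210 s, if anything falls off the work surface, if the arm or the gripper's body presses on something with over 40 N, if the wrist force passes 120 N, or if a joint passes its speed limit or range.

### The arm

A 6-joint arm with a two-finger parallel gripper is mounted at the origin on the work surface. World frame = base frame: x ahead of the robot, y to its left, z up, the work surface at z = 0. Lengths are in m, angles in rad, forces in N, time in s.
With the tool pointing down it reaches from about 0.375 to 0.9 m from the base axis. Payload 3.1 kg.
Tool frame: the origin (TCP) lies between the finger pads; the fingertips stand 14 mm ahead of it and the grasp point (between the pads) lies 5 mm behind it (robot.finger_overhang is the distance from the TCP to the fingertips, in m); z points along the fingers, y is the line along which they close (so a half turn about z gives the same grasp; the last joint's range is limited). The gripper opens to 87 mm and grips with 3 to 60 N. Pads are 19 mm wide; open, the fingers measure 117 mm over their backs; the gripper's body (75 mm by 190 mm) begins 51 mm behind the grasp point.
Start: joints at [-1.423, 0.527, 1.433, -0, 1.181, -0.178], TCP at [0.201, -0.592, 0.237] pointing down, gripper open.
Joint ranges: [-3.08, 3.08], [-0.75, 2.2], [0.22, 2.44], [-1.43, 4.57], [0, 2.65], [-2.85, 2.85]. Speed limits (rad/s): [2.79, 2.79, 3.14, 3.14, 3.14, 3.14].

### API

Orientations are given as a unit quaternion [x, y, z, w].
In Python, from rig import monitor, cams, workorder, robot gives the robot as it stands.
- The arm moves only by the tool send_rows, never from a script. Its argument "moves" is one flat list of numbers, 7 for each row, row after row: the opening, from 0 (shut) to 1 (fully open), then the shift along the world's x, y, z in cm, then the turn, a rotation vector about the world's x, y, z in rad. A call has 1 to 5 rows; each row is the pose to reach, as a shift and turn from the pose commanded when the call began; what a row does not reach only later rows make up. A row lasts 1/12 s, in which the tool goes at most 41.7 mm and 7.16 degrees, less where a joint would pass 70% of its speed; a pose out of reach is approached as far as the arm can. A call with a gripper value outside its range is refused whole. The fingers move at their own pace and stop on an object; "grip_force" is the grip in N (left out, the last holds). Time passes only in rows, so rows that repeat a pose let the fingers close. It gives the time, the measured TCP pose, the force, the opening and the grip force at its end, in the units of the state.
- monitor.get_obs(): the state, without advancing time (a new reading comes with each control period).
- cams.camera(name): name is "scene" or "top" or "wrist"; returns a dict with "pixels" (400x640x3 uint8, blue, green, red), "range_z" (400x640 float32, m along the optical axis (not along the pixel's ray), 0 where there is no reading), "fovy" (degrees; the focal length in pixels is half the picture's height over the tangent of half this angle, whatever the lens; pixels are square), "cx", "cy" (the principal point, pixels), "rvec" (rotation vector, rad) and "tvec" (3), from world to camera coordinates, as OpenCV has them; the wrist camera has in their place "hand_eye" (4x4, takes a point from camera to tool coordinates, whose origin is the TCP and whose axes are the flange's). Camera axes: x right, y down, z forward; pixel columns grow to the right and rows downward; lengths in m; the calibration is good to about 2 mm. A picture is of the moment at which its call begins: read the wrist's pose just before it.
- workorder.hand_in(): hands the job in; it is judged then, once.
The state is a dict: "time": time; "q": joint angles; "joint_velocities": joint speeds; "joint_torque": joint torques, N m; "position": TCP position; "tool_rot": TCP orientation; "ft_force": force on the tool from outside, world axes, zero at the start; "moment": the same for the moment, N m; "grip_width": finger opening in m; "grip_force": force on a finger pad.
Only numpy, scipy, OpenCV 4.12 (cv2) and the standard library are available. Lean on these libraries where they do the work, as an engineer would, in place of code of your own. Each camera call takes 0.05 s, during which the arm holds its last target. There are 200 camera calls.

## Working session

There is one attempt and no reset: what is moved stays moved. The work goes in short steps, Python scripts to look and compute and a tool call to move; the robot and the scene stay as the last step left them, time stands still between calls to the robot, and variables do not carry over. Pictures are saved under pics/ and viewed, at most 14 in all, crops included, and the job is handed in when it is done.

Besides the shell and the picture viewer there is one more tool, called after "Call:" by a JSON object that holds its "method" and its "body". send_rows: Moves the arm, as the interface text tells. Its arguments: {"type":"object","properties":{"moves":{"type":"array","items":{"type":"number"}},"grip_force":{"type":"number"}},"required":["moves"]}

```bash
ls; mkdir -p pics; python3 - <<'E'
from rig import monitor,cams,robot
import cv2,numpy as np
o=monitor.get_obs();print({k:np.round(v,3) for k,v in o.items()})
for n in("scene","top"):
    c=cams.camera(n);cv2.imwrite(f"pics/{n}0.png",c["pixels"]);np.savez(f"{n}0.npz",**c)
    print(n,c["fovy"],c["cx"],c["cy"],c["rvec"],c["tvec"])
E
```

```text
pics
{'time': np.float64(0.0), 'q': array([-1.422,  0.528,  1.434,  0.   ,  1.181, -0.178]), 'joint_velocities': array([ 0.   ,  0.001,  0.   , -0.001,  0.   ,  0.   ]), 'joint_torque': array([ 1.0000e-03, -4.4004e+01, -1.7659e+01,  6.3000e-02,  5.8000e-02,
       -0.0000e+00]), 'position': array([ 0.201, -0.591,  0.236]), 'tool_rot': array([ 0.987,  0.163,  0.   , -0.001]), 'ft_force': array([-0.293,  0.391, -0.38 ]), 'moment': array([ 0.009,  0.048, -0.001]), 'grip_force': np.float64(0.0), 'grip_width': np.float64(0.087)}
scene 51.30444864015937 319.59396169075825 198.79712994490575 [ 1.89743703  1.45606308 -0.67096349] [-0.06575794 -0.24490118  1.48232021]
top 47.9178149197594 315.83394421922725 200.15574376367718 [ 2.11775809 -2.12604233  0.20522933] [-0.04677018  0.49893406  1.13587123]
```

View pics/top0.png

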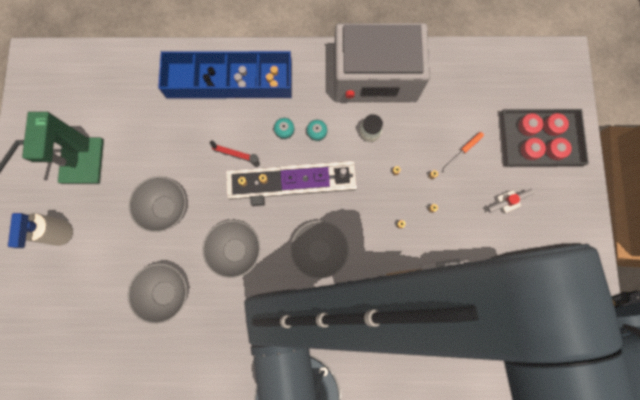

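View pics/scene0.png

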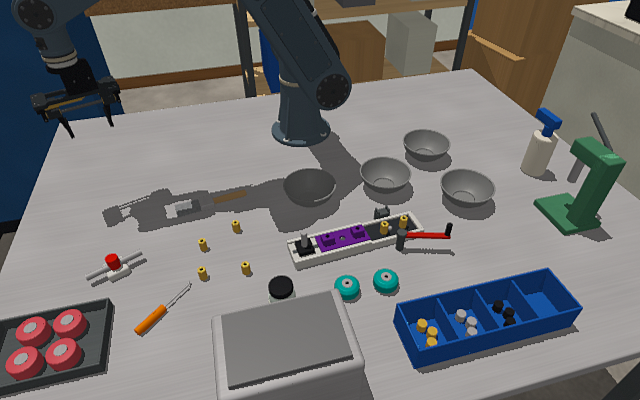

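```bash
cat > h.py <<'E'
import cv2,numpy as np
from scipy.spatial.transform import Rotation as R
from rig import monitor,cams,robot,workorder
def K(c):
    h=c["pixels"].shape[0];f=h/2/np.tan(np.radians(float(c["fovy"]))/2)
    return f,float(c["cx"]),float(c["cy"])
def pose(c,o=None):
    if "rvec" in c:
        Rm=cv2.Rodrigues(np.array(c["rvec"]))[0];return Rm.T,-Rm.T@np.array(c["tvec"]).ravel()
    T=np.eye(4);T[:3,:3]=R.from_quat(o["tool_rot"]).as_matrix();T[:3,3]=o["position"]
    M=T@c["hand_eye"];return M[:3,:3],M[:3,3]
def rays(c,uv,o=None):
    f,cx,cy=K(c);A,t=pose(c,o);uv=np.atleast_2d(uv).astype(float)
    return (np.c_[(uv[:,0]-cx)/f,(uv[:,1]-cy)/f,np.ones(len(uv))])@A.T,t
def plane(c,uv,z,o=None):
    d,t=rays(c,uv,o);return t+d*((z-t[2])/d[:,2])[:,None]
def cloud(c,o=None):
    h,w=c["range_z"].shape;v,u=np.mgrid[:h,:w]
    d,t=rays(c,np.c_[u.ravel(),v.ravel()],o);P=t+d*c["range_z"].reshape(-1,1)
    P[c["range_z"].ravel()==0]=np.nan
    return P.reshape(h,w,3)
def hsv(c): return cv2.cvtColor(c["pixels"],cv2.COLOR_BGR2HSV)
def blobs(m,amin):
    n,l,s,ce=cv2.connectedComponentsWithStats(m.astype(np.uint8))
    return [(l==i,s[i],ce[i]) for i in range(1,n) if s[i,4]>=amin]
def shot(n="wrist"):
    o=monitor.get_obs();c=cams.camera(n);return c,o
E
python3 - <<'E'
from h import *
for n in("top","scene"):
    c=dict(np.load(f"{n}0.npz"));P=cloud(c);H=hsv(c);z=P[...,2]
    print(n,"ground z",np.nanmedian(z[150:300,:] if n=="top" else z[300:,100:200]))
    y=(H[...,0]>18)&(H[...,0]<32)&(H[...,1]>90)&(H[...,2]>80)
    for m,s,ce in blobs(y,15):
        q=P[m];q=q[np.isfinite(q[:,2])]
        if not len(q): continue
        zt=np.percentile(q[:,2],90);t=q[q[:,2]>zt-.006]
        print(" yel",ce.round(),s[4],"ztop",zt.round(3),t.mean(0).round(3), "ray30",plane(c,ce,.03)[0].round(3),"ray45",plane(c,ce,.045)[0].round(3))
    g=(z>.045)&(z<.066)&(H[...,1]<60)&(H[...,2]>40)
    for m,s,ce in blobs(cv2.morphologyEx(g.astype(np.uint8),cv2.MORPH_CLOSE,np.ones((3,3))),150):
        q=P[m&g][:,:2].astype(np.float32);cc,r=cv2.minEnclosingCircle(q)
        print(" bowl",ce.round(),s[4],np.round(cc,3),round(r,3),"dist",round(np.hypot(*cc),3))
    for name,mm in dict(purple=(H[...,0]>120)&(H[...,0]<155)&(H[...,1]>80),red=((H[...,0]<6)|(H[...,0]>174))&(H[...,1]>150)).items():
        for m,s,ce in blobs(mm,40):
            q=P[m];print(name,ce.round(),s[4],np.nanmedian(q,0).round(3),"zmax",np.nanpercentile(q[:,2],95).round(3))
E
```

```text
top ground z 0.0015555244964733372
 yel [396. 169.] 28 ztop 0.033 [ 0.586 -0.267  0.031] ray30 [ 0.586 -0.267  0.03 ] ray45 [ 0.583 -0.264  0.045]
 yel [434. 173.] 22 ztop 0.035 [ 0.575 -0.369  0.032] ray30 [ 0.576 -0.369  0.03 ] ray45 [ 0.572 -0.365  0.045]
 yel [262. 177.] 37 ztop 0.047 [0.562 0.093 0.045] ray30 [0.566 0.096 0.03 ] ray45 [0.563 0.094 0.045]
 yel [242. 180.] 48 ztop 0.048 [0.554 0.15  0.045] ray30 [0.558 0.151 0.03 ] ray45 [0.554 0.149 0.045]
 yel [434. 207.] 27 ztop 0.033 [ 0.481 -0.363  0.031] ray30 [ 0.482 -0.364  0.03 ] ray45 [ 0.479 -0.36   0.045]
 yel [401. 224.] 32 ztop 0.033 [ 0.438 -0.275  0.03 ] ray30 [ 0.438 -0.275  0.03 ] ray45 [ 0.436 -0.272  0.045]
 bowl [391.  95.] 179 [ 0.791 -0.247] 0.089 dist 0.829
 bowl [152. 202.] 669 [0.488 0.366] 0.075 dist 0.61
 bowl [228. 248.] 685 [0.372 0.169] 0.075 dist 0.408
 bowl [319. 248.] 687 [ 0.369 -0.056] 0.074 dist 0.373
 bowl [152. 294.] 711 [0.26  0.351] 0.075 dist 0.437
purple [304. 178.] 831 [ 0.561 -0.017  0.029] zmax 0.049
red [350.  93.] 43 [ 0.779 -0.14   0.09 ] zmax 0.094
red [232. 152.] 135 [0.629 0.175 
[... 1359 characters left out ...]
7
 bowl [605.  54.] 446 [-0.183  1.396] 0.214 dist 1.408
 bowl [300. 125.] 179 [ 0.03  -0.008] 0.073 dist 0.031
 bowl [426. 141.] 420 [0.26 0.35] 0.077 dist 0.436
 bowl [535. 160.] 158 [0.423 0.635] 0.035 dist 0.763
 bowl [385. 170.] 502 [0.372 0.166] 0.077 dist 0.407
 bowl [309. 183.] 540 [ 0.369 -0.059] 0.076 dist 0.374
 bowl [468. 184.] 571 [0.487 0.364] 0.077 dist 0.608
 bowl [343. 395.] 193 [ 0.949 -0.143] 0.039 dist 0.96
purple [342. 238.] 837 [ 0.572 -0.022  0.029] zmax 0.049
red [427. 235.] 240 [0.633 0.173 0.053] zmax 0.056
red [112. 261.] 181 [ 0.51  -0.569  0.047] zmax 0.052
red [ 67. 340.] 1134 [ 0.696 -0.639  0.035] zmax 0.04
red [ 29. 349.] 1261 [ 0.697 -0.707  0.036] zmax 0.04
```

Call:
{"method": "send_rows", "body": {"moves": [0.45, 15, 13, 2.5, 0, 0, 0, 0.45, 15, 13, 2.5, 0, 0, 0, 0.45, 15, 13, 2.5, 0, 0, 0, 0.45, 15, 13, 2.5, 0, 0, 0, 0.45, 15, 13, 2.5, 0, 0, 0], "grip_force": 25}}

```text
time: 0.52
position: [0.3522, -0.4594, 0.2614]
tool_rot: [0.987, 0.163, 0.0, -0.001]
ft_force: [0.9, -0.2, 0.2]
grip_width: 0.0616
grip_force: 0.0
```

Call:
{"method": "send_rows", "body": {"moves": [0.45, 13.5, 13, 2.5, 0, 0, 0, 0.45, 13.5, 13, 2.5, 0, 0, 0, 0.45, 13.5, 13, 2.5, 0, 0, 0, 0.45, 13.5, 13, 2.5, 0, 0, 0, 0.45, 13.5, 13, 2.5, 0, 0, 0]}}

```text
time: 0.93
position: [0.4882, -0.3283, 0.2869]
tool_rot: [0.986, 0.164, 0.001, -0.001]
ft_force: [0.1, -0.4, 0.1]
grip_width: 0.04
grip_force: 0.0
```

```bash
python3 - <<'E'
from h import *
c,o=shot();print(o["position"],o["time"]);print(np.round(c["hand_eye"],3),c["fovy"],c["cx"],c["cy"])
cv2.imwrite("pics/w1.png",c["pixels"]);np.savez("w1.npz",**c)
P=cloud(c,o);H=hsv(c);z=P[...,2]
y=(H[...,0]>16)&(H[...,0]<34)&(H[...,1]>90)&(H[...,2]>80)
for m,s,ce in blobs(y,60):
    q=P[m];q=q[np.isfinite(q[:,2])]
    if len(q): t=q[q[:,2]>np.percentile(q[:,2],90)-.006];print(ce.round(),s[4],np.percentile(q[:,2],90).round(3),t.mean(0).round(4))
c=cams.camera("top");a=c["pixels"][150:330,90:370];cv2.imwrite("pics/bowl.png",cv2.resize(a,None,fx=2.8,fy=2.8,interpolation=2))
E
```

```text
[ 0.48824361 -0.32829906  0.28690727] 0.9333
[[ 0.    -0.961 -0.275  0.074]
 [ 1.     0.     0.002 -0.001]
 [-0.001 -0.275  0.961 -0.147]
 [ 0.     0.     0.     1.   ]] 69.78999576448577 314.3786976382796 201.22947017667508
[14. 11.] 486 0.044 [0.5591 0.0863 0.0426]
[295.  90.] 159 0.03 [ 0.5849 -0.2682  0.0294]
[359. 122.] 92 0.03 [ 0.5739 -0.3651  0.0291]
[232. 277.] 447 0.363 [ 0.508  -0.2956  0.3613]
[397. 277.] 438 0.363 [ 0.5236 -0.3414  0.3613]
[370. 321.] 4323 0.372 [ 0.514  -0.334   0.3702]
```

View pics/w1.png

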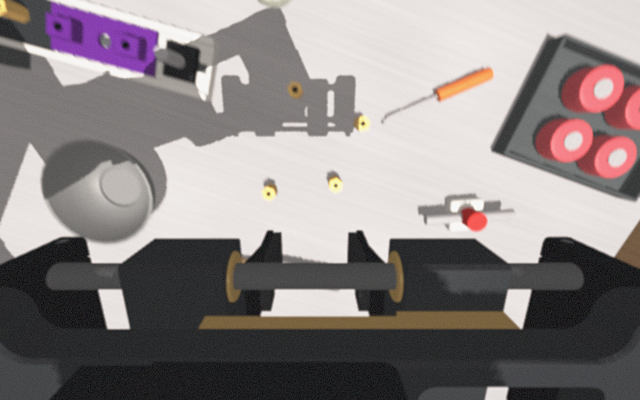

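View pics/bowl.png

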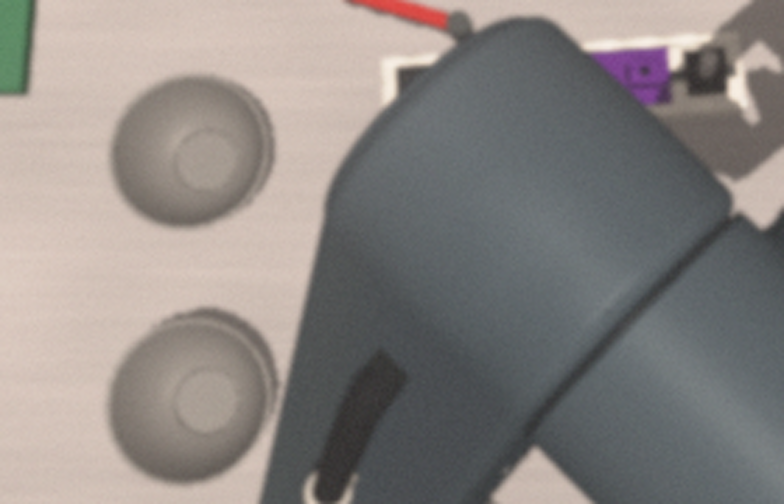

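Call:
{"method": "send_rows", "body": {"moves": [0.45, -8.5, 4, -15, 0, 0, 0, 0.45, -8.5, 4, -15, 0, 0, 0, 0.45, -8.5, 4, -15, 0, 0, 0, 0.45, -8.5, 4, -15, 0, 0, 0, 0.45, -8.5, 4, -15, 0, 0, 0]}}

```text
time: 1.45
position: [0.3938, -0.2869, 0.1318]
tool_rot: [0.987, 0.162, -0.004, -0.006]
ft_force: [-0.8, 1.0, 0.7]
grip_width: 0.0395
grip_force: 0.0
```

Call:
{"method": "send_rows", "body": {"moves": [0.45, 0, 0, -3, 0, 0, 0, 0.45, 0, 0, -3.5, 0, 0, 0]}}

```text
time: 1.62
position: [0.3976, -0.2905, 0.0982]
tool_rot: [0.987, 0.162, -0.002, -0.003]
ft_force: [0.3, -0.3, -0.8]
grip_width: 0.0393
grip_force: 0.0
```

```bash
cat > sp.py <<'E'
from h import *
def spacer(tag,ztop=.03,guess=None,amin=100,save=False):
    c,o=shot();P=cloud(c,o);H=hsv(c);z=P[...,2]
    if save: cv2.imwrite(f"pics/{tag}.png",c["pixels"])
    col=(H[...,0]>12)&(H[...,0]<38)&(H[...,1]>70)
    Rt=R.from_quat(o["tool_rot"]).as_matrix();ya=np.degrees(np.arctan2(Rt[1,1],Rt[0,1]))
    print("t",round(o["time"],2),"pos",o["position"].round(4),"tool y deg",ya.round(1))
    m=col&(abs(z-ztop)<.012)
    m=cv2.morphologyEx(m.astype(np.uint8),cv2.MORPH_CLOSE,np.ones((5,5)))
    for b,s,ce in blobs(m,amin):
        q=P[b];q=q[np.isfinite(q[:,2])];zt=np.median(q[q[:,2]>ztop-.006][:,2])
        top=(b&(abs(z-zt)<.004)).astype(np.uint8)
        top=cv2.morphologyEx(top,cv2.MORPH_CLOSE,np.ones((5,5)))
        cs=max(cv2.findContours(top,0,1)[0],key=cv2.contourArea).reshape(-1,2)
        X=plane(c,cs,zt,o)[:,:2];hull=cv2.convexHull(X.astype(np.float32)).reshape(-1,2)
        (cc,r)=cv2.minEnclosingCircle(hull)
        M=cv2.moments(hull*1000);ctr=np.array([M["m10"],M["m01"]])/M["m00"]/1000
        # flats direction: width is smallest summed over the 3 hex normals
        a=np.radians(np.arange(0,60,1.));w=[]
        for t in a:
            w.append(sum(np.ptp(hull@[np.cos(t+k*np.pi/3),np.sin(t+k*np.pi/3)]) for k in range(3))/3)
        i=int(np.argmin(w));f=np.degrees(a[i])
        d=(f-ya+30)%60-30
        sh=(np.r_[ctr,0]-o["position"])*100
        print(ce.round(),s[4],"ctr",ctr.round(4),"zt",zt.round(3),"r",round(r,4),"w",round(min(w),4),round(max(w),4),"turn deg",round(d,1),"rad",round(np.radians(d),3),"shift cm",sh[:2].round(2))
E
python3 -c "
from sp import *
spacer('s1',save=True)"
```

```text
t 1.62 pos [ 0.3976 -0.2905  0.0982] tool y deg -71.4
[509.  16.] 957 ctr [ 0.5718 -0.368 ] zt 0.029 r 0.0111 w 0.0198 0.0212 turn deg -19.6 rad -0.343 shift cm [17.42 -7.75]
[441. 145.] 605 ctr [ 0.4801 -0.3624] zt 0.029 r 0.0107 w 0.0186 0.0205 turn deg -8.6 rad -0.151 shift cm [ 8.25 -7.18]
[313. 162.] 474 ctr [ 0.437  -0.2753] zt 0.029 r 0.0101 w 0.0179 0.0198 turn deg 8.4 rad 0.146 shift cm [3.94 1.53]
  return _methods._mean(a, axis=axis, dtype=dtype,
  ret = ret.dtype.type(ret / rcount)
Traceback (most recent call last):
  File "sp.py", line 14, in spacer
    cs=max(cv2.findContours(top,0,1)[0],key=cv2.contourArea).reshape(-1,2)
       ~~~^^^^^^^^^^^^^^^^^^^^^^^^^^^^^^^^^^^^^^^^^^^^^^^^^^
ValueError: max() iterable argument is empty
```

Call:
{"method": "send_rows", "body": {"moves": [0.45, 3.7, 1.6, -2, 0, 0, 0.146, 0.45, 3.7, 1.6, -3, 0, 0, 0.146, 0.45, 3.7, 1.6, -3, 0, 0, 0.146, 0.45, 3.7, 1.6, -3, 0, 0, 0.146]}}

```text
time: 2.0
position: [0.4376, -0.276, 0.0718]
tool_rot: [0.972, 0.234, -0.0, -0.0]
ft_force: [0.3, -0.4, 0.0]
grip_width: 0.0391
grip_force: 0.0
```

Call:
{"method": "send_rows", "body": {"moves": [0.45, 0, 0, -3, 0, 0, 0, 0.45, 0, 0, -5.1, 0, 0, 0, 0.45, 0, 0, -5.1, 0, 0, 0, 0.1, 0, 0, -5.1, 0, 0, 0, 0.1, 0, 0, -5.1, 0, 0, 0], "grip_force": 25}}

```text
time: 2.42
position: [0.4378, -0.2768, 0.0219]
tool_rot: [0.972, 0.234, 0.0, 0.001]
ft_force: [0.6, -1.0, 1.4]
grip_width: 0.0321
grip_force: 0.0
```

Call:
{"method": "send_rows", "body": {"moves": [0.1, 0, 0, 0, 0, 0, 0, 0.1, 0, 0, 0, 0, 0, 0, 0.1, 0, 0, 4, 0, 0, 0, 0.1, 0, 0, 8, 0, 0, 0, 0.1, 0, 0, 12, 0, 0, 0]}}

```text
time: 2.83
position: [0.437, -0.2753, 0.1415]
tool_rot: [0.972, 0.234, -0.001, -0.001]
ft_force: [1.3, -0.3, 0.1]
grip_width: 0.0174
grip_force: 25.0
```

Call:
{"method": "send_rows", "body": {"moves": [0.1, 1.3, 20, 0.5, 0, 0, 0, 0.1, 1.3, 20, 0.5, 0, 0, 0, 0.1, 1.3, 20, 0.5, 0, 0, 0, 0.1, 1.3, 20, 0.5, 0, 0, 0, 0.1, 1.3, 20, 0.5, 0, 0, 0]}}

```text
time: 3.25
position: [0.4499, -0.0734, 0.1466]
tool_rot: [0.972, 0.234, 0.0, 0.0]
ft_force: [0.4, 0.6, 0.4]
grip_width: 0.0178
grip_force: 25.0
```

Call:
{"method": "send_rows", "body": {"moves": [0.1, 1.3, 20, 0, 0, 0, 0, 0.1, 1.3, 20, 0, 0, 0, 0, 0.1, 1.3, 20, 0, 0, 0, 0, 0.1, 1.3, 20, 0, 0, 0, 0, 0.1, 1.3, 20, 0, 0, 0, 0]}}

```text
time: 3.67
position: [0.4633, 0.1269, 0.1465]
tool_rot: [0.972, 0.235, 0.001, -0.0]
ft_force: [0.9, 0.5, -0.7]
grip_width: 0.018
grip_force: 25.0
```

Call:
{"method": "send_rows", "body": {"moves": [0.1, 1.3, 16, 0, 0, 0, 0, 0.1, 1.3, 16, 0, 0, 0, 0, 0.1, 1.3, 16, 0, 0, 0, 0, 0.1, 1.3, 16, 0, 0, 0, 0, 0.1, 1.3, 16, 0, 0, 0, 0]}}

```text
time: 4.08
position: [0.4777, 0.2905, 0.1469]
tool_rot: [0.972, 0.237, 0.003, -0.001]
ft_force: [1.0, -0.4, -0.4]
grip_width: 0.017
grip_force: 25.0
```

```bash
cat > bowl.py <<'E'
from h import *
def bowl(n="wrist",near=(.488,.366)):
    c,o=shot(n);P=cloud(c,o);z=P[...,2];H=hsv(c)
    g=(z>.05)&(z<.064)&(H[...,1]<70)&(np.hypot(P[...,0]-near[0],P[...,1]-near[1])<.13)
    q=P[g][:,:2]
    A=np.c_[2*q,np.ones(len(q))]
    for _ in range(4):
        s=np.linalg.lstsq(A,(q**2).sum(1),rcond=None)[0];r=np.sqrt(s[2]+s[0]**2+s[1]**2)
        k=abs(np.hypot(*(q-s[:2]).T)-r)<.01;q=q[k];A=A[k]
    print("bowl",s[:2].round(4),"r",r.round(4),len(q),"pos",o["position"].round(4),"t",o["time"],"w",o["grip_width"].round(4))
    return c,o
E
python3 -c "
from bowl import *
c,o=bowl();cv2.imwrite('pics/b1.png',c['pixels']);bowl('top')"
```

```text
Traceback (most recent call last):
  File "bowl.py", line 10, in bowl
    print("bowl",s[:2].round(4),"r",r.round(4),len(q),"pos",o["position"].round(4),"t",o["time"],"w",o["grip_width"].round(4))
                                                                                                     ^^^^^^^^^^^^^^^^^^^^^
AttributeError: 'float' object has no attribute 'round'
```

```bash
sed -i 's/o\["grip_width"\].round(4)/round(float(o["grip_width"]),4)/' bowl.py
python3 -c "
from bowl import *
c,o=bowl();bowl('top')"
```

```text
bowl [0.4875 0.3646] r 0.0703 5758 pos [0.4768 0.2875 0.1465] t 4.1333 w 0.0179
bowl [0.4822 0.3597] r 0.0635 80 pos [0.4762 0.2854 0.1462] t 4.1833 w 0.0179
```

Call:
{"method": "send_rows", "body": {"moves": [0.1, 1, 4, 0, 0, 0, 0, 0.1, 1, 8, 0, 0, 0, 0, 0.1, 1, 8, -4, 0, 0, 0, 0.1, 1, 8, -8, 0, 0, 0, 0.1, 1, 8, -8.5, 0, 0, 0]}}

```text
time: 4.65
position: [0.4822, 0.3604, 0.0545]
tool_rot: [0.972, 0.234, -0.007, 0.002]
ft_force: [-1.5, -1.0, -1.6]
grip_width: 0.0177
grip_force: 25.0
```

Call:
{"method": "send_rows", "body": {"moves": [0.4, 0, 0, 0, 0, 0, 0, 0.4, 0, 0, 0, 0, 0, 0, 0.4, 0, 0, 4, 0, 0, 0, 0.4, 0, 0, 8, 0, 0, 0, 0.4, 0, 0, 10, 0, 0, 0]}}

```text
time: 5.07
position: [0.4901, 0.3648, 0.1677]
tool_rot: [0.972, 0.233, 0.005, -0.001]
ft_force: [0.8, -0.4, 0.4]
grip_width: 0.034
grip_force: 0.0
```

```bash
python3 -c "
from bowl import *
c,o=bowl();cv2.imwrite('pics/b1.png',c['pixels'])"
```

```text
bowl [0.4877 0.365 ] r 0.0702 3021 pos [0.4901 0.3648 0.1677] t 5.0667 w 0.034
```

View pics/b1.png

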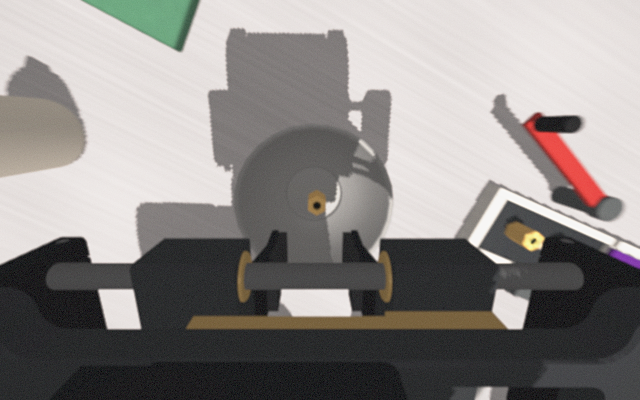

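Call:
{"method": "send_rows", "body": {"moves": [0.4, 2, -20, 0, 0, 0, 0, 0.4, 2, -20, 0, 0, 0, 0, 0.4, 2, -20, 0, 0, 0, 0, 0.4, 2, -20, 0, 0, 0, 0, 0.4, 2, -20, 0, 0, 0, 0]}}

```text
time: 5.53
position: [0.5078, 0.1611, 0.1637]
tool_rot: [0.972, 0.233, 0.003, 0.001]
ft_force: [-0.1, -0.8, -0.1]
grip_width: 0.0346
grip_force: 0.0
```

Call:
{"method": "send_rows", "body": {"moves": [0.4, 1, -6.5, -3, 0, 0, 0, 0.4, 1, -6.5, -5, 0, 0, 0, 0.4, 1, -6.5, -5, 0, 0, 0, 0.4, 1, -6.5, -5, 0, 0, 0]}}

```text
time: 5.87
position: [0.517, 0.0969, 0.1115]
tool_rot: [0.973, 0.232, 0.0, -0.0]
ft_force: [-0.6, -0.8, 0.8]
grip_width: 0.0348
grip_force: 0.0
```

```bash
sed -i 's/(b&(abs(z-zt)<.004))/(b\&(abs(z-zt)<.004))/; s/^        cs=max/        if not top.any(): continue\n        cs=max/' sp.py
python3 -c "
from sp import *
spacer('seat',ztop=.045,save=True)" 2>/dev/null
```

```text
t 5.87 pos [0.517  0.0969 0.1115] tool y deg -63.2
[275. 146.] 561 ctr [0.5524 0.1484] zt 0.044 r 0.0103 w 0.0181 0.0202 turn deg -7.8 rad -0.136 shift cm [3.55 5.15]
[344. 171.] 534 ctr [0.5593 0.0932] zt 0.044 r 0.0105 w 0.0183 0.0205 turn deg -9.8 rad -0.171 shift cm [ 4.23 -0.38]
```

View pics/seat.png

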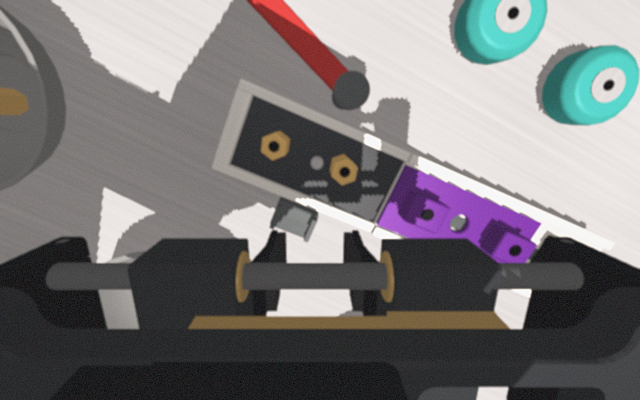

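Call:
{"method": "send_rows", "body": {"moves": [0.34, 4.2, -0.4, -1, 0, 0, -0.171, 0.34, 4.2, -0.4, -2, 0, 0, -0.171, 0.34, 4.2, -0.4, -2, 0, 0, -0.171, 0.34, 4.2, -0.4, -2, 0, 0, -0.171]}}

```text
time: 6.25
position: [0.5589, 0.0964, 0.0921]
tool_rot: [0.988, 0.152, 0.001, 0.0]
ft_force: [-0.9, -0.6, -0.4]
grip_width: 0.0294
grip_force: 0.0
```

Call:
{"method": "send_rows", "body": {"moves": [0.34, 0, -0.25, -2, 0, 0, 0, 0.34, 0, -0.3, -4.8, 0, 0, 0, 0.34, 0, -0.3, -4.8, 0, 0, 0, 0.34, 0, -0.3, -4.8, 0, 0, 0]}}

```text
time: 6.58
position: [0.5572, 0.093, 0.0429]
tool_rot: [0.988, 0.151, -0.001, -0.0]
ft_force: [-0.5, 0.7, -0.2]
grip_width: 0.0295
grip_force: 0.0
```

Call:
{"method": "send_rows", "body": {"moves": [0.1, 0, 0, 0, 0, 0, 0, 0.1, 0, 0, 0, 0, 0, 0, 0.1, 0, 0, 0, 0, 0, 0, 0.1, 0, 0, 0, 0, 0, 0]}}

```text
time: 6.92
position: [0.5596, 0.0923, 0.0443]
tool_rot: [0.989, 0.15, 0.001, 0.0]
ft_force: [-0.5, 1.1, 6.8]
grip_width: 0.0176
grip_force: 25.0
```

Call:
{"method": "send_rows", "body": {"moves": [0.1, 0, 0, 4, 0, 0, 0, 0.1, 0, 0, 8, 0, 0, 0, 0.1, 0, 0, 9, 0, 0, 0]}}

```text
time: 7.17
position: [0.5619, 0.0921, 0.1376]
tool_rot: [0.989, 0.15, 0.005, 0.001]
ft_force: [0.5, -0.0, 0.2]
grip_width: 0.0172
grip_force: 25.0
```

Call:
{"method": "send_rows", "body": {"moves": [0.1, -6, 19, 0, 0, 0, 0, 0.1, -6, 19, 0, 0, 0, 0, 0.1, -6, 19, 0, 0, 0, 0, 0.1, -6, 19, 0, 0, 0, 0, 0.1, -6, 19, 0, 0, 0, 0]}}

```text
time: 7.58
position: [0.4972, 0.2845, 0.1329]
tool_rot: [0.989, 0.151, 0.0, -0.0]
ft_force: [0.4, -0.7, -0.0]
grip_width: 0.0176
grip_force: 25.0
```

Call:
{"method": "send_rows", "body": {"moves": [0.1, -2.5, 7.5, 0, 0, 0, 0, 0.1, -2.5, 7.5, 0, 0, 0, 0, 0.1, -2.5, 7.5, -4, 0, 0, 0, 0.1, -2.5, 7.5, -6, 0, 0, 0, 0.1, -2.5, 7.5, -6, 0, 0, 0]}}

```text
time: 8.0
position: [0.4699, 0.3564, 0.0688]
tool_rot: [0.988, 0.151, -0.004, 0.001]
ft_force: [-0.7, -1.0, -1.6]
grip_width: 0.0177
grip_force: 25.0
```

Call:
{"method": "send_rows", "body": {"moves": [0.35, 0, 0, 0, 0, 0, 0, 0.35, 0, 0, 0, 0, 0, 0, 0.35, 0, 0, 4, 0, 0, 0, 0.35, 0, 0, 8, 0, 0, 0, 0.35, 0, 0, 8, 0, 0, 0]}}

```text
time: 8.42
position: [0.4795, 0.3594, 0.1615]
tool_rot: [0.989, 0.15, 0.009, -0.003]
ft_force: [1.2, 0.5, 1.3]
grip_width: 0.0302
grip_force: 0.0
```

```bash
cat >> bowl.py <<'E'
def inside(near=(.488,.366)):
    c,o=bowl("wrist",near);P=cloud(c,o);H=hsv(c)
    m=(H[...,0]>12)&(H[...,0]<38)&(H[...,1]>90)&(np.hypot(P[...,0]-near[0],P[...,1]-near[1])<.1)&(P[...,2]<.09)
    for b,s,ce in blobs(m,60): q=P[b];print(" in",ce.round(),s[4],np.nanmedian(q,0).round(3))
    return c,o
E
python3 -c "
from bowl import *
inside()"
```

```text
bowl [0.4879 0.365 ] r 0.0701 3636 pos [0.4795 0.3594 0.1615] t 8.4167 w 0.0302
 in [313. 208.] 880 [0.467 0.358 0.031]
```

Call:
{"method": "send_rows", "body": {"moves": [0.34, 6, -17, -3, 0, 0, 0.03, 0.34, 6, -17, -3, 0, 0, 0.03, 0.34, 6, -17, -3, 0, 0, 0.03, 0.34, 6, -17, -3, 0, 0, 0.03, 0.34, 6, -17, -3, 0, 0, 0.03]}}

```text
time: 8.88
position: [0.5355, 0.1822, 0.1227]
tool_rot: [0.987, 0.163, 0.001, 0.001]
ft_force: [-0.8, -0.1, -0.4]
grip_width: 0.0295
grip_force: 0.0
```

Call:
{"method": "send_rows", "body": {"moves": [0.34, 1.4, -4, -3.3, 0, 0, 0, 0.34, 1.4, -4, -3.3, 0, 0, 0, 0.34, 1.4, -4, -3.3, 0, 0, 0, 0.34, 1.4, -4, -3.3, 0, 0, 0]}}

```text
time: 9.22
position: [0.5474, 0.1466, 0.0896]
tool_rot: [0.986, 0.164, -0.0, -0.0]
ft_force: [-0.3, -0.0, 1.0]
grip_width: 0.0293
grip_force: 0.0
```

Call:
{"method": "send_rows", "body": {"moves": [0.34, 0.5, 0.2, -1, 0, 0, 0, 0.34, 0.5, 0.2, -4.5, 0, 0, 0, 0.34, 0.5, 0.2, -4.5, 0, 0, 0, 0.34, 0.5, 0.2, -4.5, 0, 0, 0]}}

```text
time: 9.55
position: [0.5507, 0.1504, 0.0433]
tool_rot: [0.986, 0.166, -0.002, -0.0]
ft_force: [-0.2, -0.8, 0.7]
grip_width: 0.0294
grip_force: 0.0
```

Call:
{"method": "send_rows", "body": {"moves": [0.1, 0, 0, 0, 0, 0, 0, 0.1, 0, 0, 0, 0, 0, 0, 0.1, 0, 0, 0, 0, 0, 0, 0.1, 0, 0, 0, 0, 0, 0]}}

```text
time: 9.88
position: [0.5537, 0.1496, 0.0463]
tool_rot: [0.986, 0.165, 0.002, -0.0]
ft_force: [-1.1, 1.8, 3.2]
grip_width: 0.0173
grip_force: 25.0
```

Call:
{"method": "send_rows", "body": {"moves": [0.1, 0, 0, 4, 0, 0, 0, 0.1, 0, 0, 8, 0, 0, 0, 0.1, 0, 0, 9, 0, 0, 0]}}

```text
time: 10.13
position: [0.556, 0.1494, 0.1399]
tool_rot: [0.986, 0.165, 0.005, 0.0]
ft_force: [1.2, -0.0, 0.5]
grip_width: 0.0173
grip_force: 25.0
```

Call:
{"method": "send_rows", "body": {"moves": [0.1, -4, 18, 0, 0, 0, 0, 0.1, -4, 18, 0, 0, 0, 0, 0.1, -4, 18, 0, 0, 0, 0, 0.1, -4, 18, 0, 0, 0, 0, 0.1, -4, 18, 0, 0, 0, 0]}}

```text
time: 10.55
position: [0.5111, 0.3336, 0.1354]
tool_rot: [0.986, 0.167, 0.001, -0.001]
ft_force: [0.9, 0.1, -0.3]
grip_width: 0.0175
grip_force: 25.0
```

Call:
{"method": "send_rows", "body": {"moves": [0.1, -1.5, 5.3, 0, 0, 0, 0, 0.1, -1.5, 5.3, -1, 0, 0, 0, 0.1, -1.5, 5.3, -5, 0, 0, 0, 0.1, -1.5, 5.3, -5.5, 0, 0, 0]}}

```text
time: 10.88
position: [0.4937, 0.3814, 0.075]
tool_rot: [0.986, 0.166, -0.004, 0.001]
ft_force: [-1.4, -1.8, -1.1]
grip_width: 0.0177
grip_force: 25.0
```

Call:
{"method": "send_rows", "body": {"moves": [0.35, 0, 0, 0, 0, 0, 0, 0.35, 0, 0, 0, 0, 0, 0, 0.35, 0, 0, 4, 0, 0, 0, 0.35, 0, 0, 8, 0, 0, 0, 0.35, 0, 0, 8, 0, 0, 0]}}

```text
time: 11.3
position: [0.5037, 0.3842, 0.1693]
tool_rot: [0.986, 0.164, 0.009, -0.003]
ft_force: [1.9, 0.5, 1.1]
grip_width: 0.0301
grip_force: 0.0
```

```bash
python3 -c "
from bowl import *
c,o=inside();cv2.imwrite('pics/b3.png',cv2.resize(c['pixels'][110:250,200:440],None,fx=2,fy=2))
from sp import *
c=cams.camera('top');np.savez('top1.npz',**c);P=cloud(c);H=hsv(c)
y=(H[...,0]>14)&(H[...,0]<36)&(H[...,1]>80)&(H[...,2]>60)&(P[...,2]<.06)&(P[...,2]>.01)
for m,s,ce in blobs(y,12): print('top',ce.round(),s[4],np.nanmedian(P[m],0).round(3))
"
```

```text
bowl [0.4872 0.3649] r 0.0706 2330 pos [0.5037 0.3842 0.1693] t 11.3 w 0.0301
 in [324. 225.] 1056 [0.481 0.363 0.032]
top [272.  76.] 106 [0.861 0.074 0.026]
top [396. 170.] 48 [ 0.585 -0.266  0.03 ]
top [433. 174.] 52 [ 0.574 -0.366  0.03 ]
top [161. 211.] 206 [0.479 0.359 0.032]
top [433. 208.] 53 [ 0.48  -0.361  0.029]
```

View pics/b3.png

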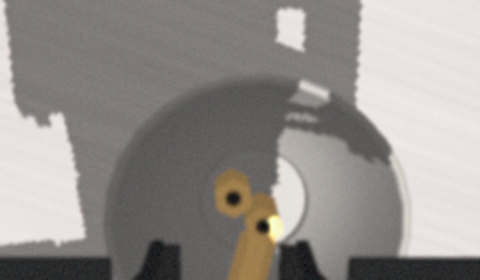

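Call:
{"method": "send_rows", "body": {"moves": [0.4, 1.4, -20, 0, 0, 0, 0, 0.4, 1.4, -20, 0, 0, 0, 0, 0.4, 1.4, -20, 0, 0, 0, 0, 0.4, 1.4, -20, 0, 0, 0, 0, 0.4, 1.4, -20, 0, 0, 0, 0]}}

```text
time: 11.82
position: [0.5108, 0.179, 0.1594]
tool_rot: [0.986, 0.165, -0.001, 0.0]
ft_force: [0.4, -0.5, 1.3]
grip_width: 0.0345
grip_force: 0.0
```

Call:
{"method": "send_rows", "body": {"moves": [0.4, 1.4, -20, 0, 0, 0, 0, 0.4, 1.4, -20, 0, 0, 0, 0, 0.4, 1.4, -20, 0, 0, 0, 0, 0.4, 1.4, -20, 0, 0, 0, 0, 0.4, 1.4, -20, 0, 0, 0, 0]}}

```text
time: 12.23
position: [0.5249, -0.0212, 0.1596]
tool_rot: [0.986, 0.164, -0.0, 0.0]
ft_force: [0.4, -0.5, -0.9]
grip_width: 0.0351
grip_force: 0.0
```

Call:
{"method": "send_rows", "body": {"moves": [0.4, 1.4, -20, 0, 0, 0, 0, 0.4, 1.4, -20, 0, 0, 0, 0, 0.4, 1.4, -20, 0, 0, 0, 0, 0.4, 1.4, -20, 0, 0, 0, 0, 0.4, 1.4, -20, 0, 0, 0, 0]}}

```text
time: 12.65
position: [0.5388, -0.2215, 0.1595]
tool_rot: [0.986, 0.164, -0.0, 0.0]
ft_force: [-0.3, 0.3, 0.5]
grip_width: 0.0347
grip_force: 0.0
```

Call:
{"method": "send_rows", "body": {"moves": [0.4, 0.4, -6, -3, 0, 0, 0, 0.4, 0.4, -6, -6.5, 0, 0, 0, 0.4, 0.4, -6, -6.5, 0, 0, 0, 0.4, 0.4, -6, -6.5, 0, 0, 0]}}

```text
time: 12.98
position: [0.5406, -0.2781, 0.0911]
tool_rot: [0.987, 0.163, -0.003, -0.003]
ft_force: [0.5, 0.5, 0.2]
grip_width: 0.0345
grip_force: 0.0
```

```bash
python3 -c "
from sp import *
spacer('x')" 2>/dev/null
```

```text
t 12.98 pos [ 0.5406 -0.2781  0.0911] tool y deg -71.2
[321. 159.] 546 ctr [ 0.5849 -0.2678] zt 0.029 r 0.0101 w 0.0179 0.0198 turn deg 18.2 rad 0.318 shift cm [4.43 1.04]
[438. 214.] 555 ctr [ 0.5739 -0.3677] zt 0.029 r 0.0104 w 0.0188 0.0201 turn deg -16.8 rad -0.293 shift cm [ 3.33 -8.96]
```

Call:
{"method": "send_rows", "body": {"moves": [0.4, 4.3, 1.1, -1, 0, 0, 0.318, 0.4, 4.3, 1.1, -2, 0, 0, 0.318, 0.4, 4.3, 1.1, -2, 0, 0, 0.318, 0.4, 4.3, 1.1, -2, 0, 0, 0.318, 0.4, 4.3, 1.1, -2, 0, 0, 0.318]}}

```text
time: 13.45
position: [0.5871, -0.2654, 0.0761]
tool_rot: [0.948, 0.319, 0.0, 0.0]
ft_force: [-0.5, -0.4, 0.3]
grip_width: 0.0347
grip_force: 0.0
```

Call:
{"method": "send_rows", "body": {"moves": [0.4, -0.2, -0.2, -3, 0, 0, 0, 0.4, -0.2, -0.2, -5.6, 0, 0, 0, 0.4, -0.2, -0.2, -5.6, 0, 0, 0, 0.1, -0.2, -0.2, -5.6, 0, 0, 0, 0.1, -0.2, -0.2, -5.6, 0, 0, 0]}}

```text
time: 13.87
position: [0.5854, -0.2691, 0.0202]
tool_rot: [0.948, 0.319, 0.001, 0.001]
ft_force: [0.8, -0.0, -0.6]
grip_width: 0.0279
grip_force: 0.0
```

Call:
{"method": "send_rows", "body": {"moves": [0.1, 0, 0, 0, 0, 0, 0, 0.1, 0, 0, 0, 0, 0, 0, 0.1, 0, 0, 4, 0, 0, 0, 0.1, 0, 0, 8, 0, 0, 0, 0.1, 0, 0, 12, 0, 0, 0]}}

```text
time: 14.28
position: [0.5842, -0.2686, 0.1397]
tool_rot: [0.948, 0.319, -0.0, -0.001]
ft_force: [0.2, -0.6, -0.8]
grip_width: 0.0177
grip_force: 25.0
```

Call:
{"method": "send_rows", "body": {"moves": [0.1, -2.7, 20, 0.5, 0, 0, 0, 0.1, -2.7, 20, 0.5, 0, 0, 0, 0.1, -2.7, 20, 0.5, 0, 0, 0, 0.1, -2.7, 20, 0.5, 0, 0, 0, 0.1, -2.7, 20, 0.5, 0, 0, 0]}}

```text
time: 14.7
position: [0.5569, -0.0665, 0.1449]
tool_rot: [0.948, 0.319, 0.001, 0.0]
ft_force: [0.7, 0.5, -0.1]
grip_width: 0.0179
grip_force: 25.0
```

Call:
{"method": "send_rows", "body": {"moves": [0.1, -2.7, 20, 0, 0, 0, 0, 0.1, -2.7, 20, 0, 0, 0, 0, 0.1, -2.7, 20, 0, 0, 0, 0, 0.1, -2.7, 20, 0, 0, 0, 0, 0.1, -2.7, 20, 0, 0, 0, 0]}}

```text
time: 15.12
position: [0.5301, 0.1337, 0.1448]
tool_rot: [0.948, 0.319, 0.001, 0.0]
ft_force: [0.9, 0.1, -0.7]
grip_width: 0.0176
grip_force: 25.0
```

Call:
{"method": "send_rows", "body": {"moves": [0.1, -2.5, 18, 0, 0, 0, 0, 0.1, -2.5, 18, 0, 0, 0, 0, 0.1, -2.5, 18, 0, 0, 0, 0, 0.1, -2.5, 18, 0, 0, 0, 0, 0.1, -2.5, 18, 0, 0, 0, 0]}}

```text
time: 15.53
position: [0.5048, 0.3165, 0.145]
tool_rot: [0.947, 0.321, 0.002, -0.001]
ft_force: [0.4, 0.4, -0.8]
grip_width: 0.018
grip_force: 25.0
```

```bash
python3 -c "
from bowl import *
c,o=inside()"
```

```text
bowl [0.4878 0.3649] r 0.0702 3737 pos [0.5048 0.3165 0.145 ] t 15.5333 w 0.018
 in [256. 193.] 1480 [0.482 0.363 0.033]
```

Call:
{"method": "send_rows", "body": {"moves": [0.1, -0.2, 3.7, 0, 0, 0, 0, 0.1, -0.2, 3.7, -2, 0, 0, 0, 0.1, -0.2, 3.7, -6, 0, 0, 0, 0.1, -0.2, 3.7, -6.5, 0, 0, 0]}}

```text
time: 15.92
position: [0.5002, 0.3468, 0.0743]
tool_rot: [0.948, 0.32, -0.005, 0.001]
ft_force: [-0.9, -1.3, -1.1]
grip_width: 0.0176
grip_force: 25.0
```

Call:
{"method": "send_rows", "body": {"moves": [0.35, 0, 0, 0, 0, 0, 0, 0.35, 0, 0, 0, 0, 0, 0, 0.35, 0, 0, 4, 0, 0, 0, 0.35, 0, 0, 8, 0, 0, 0, 0.35, 0, 0, 8, 0, 0, 0]}}

```text
time: 16.33
position: [0.5097, 0.3504, 0.1686]
tool_rot: [0.948, 0.319, 0.01, -0.001]
ft_force: [0.3, 1.2, 0.7]
grip_width: 0.0299
grip_force: 0.0
```

```bash
python3 -c "
from bowl import *
c,o=inside();cv2.imwrite('pics/b4.png',cv2.resize(c['pixels'][110:250,200:440],None,fx=2,fy=2))
c=cams.camera('top');P=cloud(c);H=hsv(c)
y=(H[...,0]>14)&(H[...,0]<36)&(H[...,1]>80)&(H[...,2]>60)&(P[...,2]<.06)&(P[...,2]>.01)
for m,s,ce in blobs(y,12): print('top',ce.round(),s[4],np.nanmedian(P[m],0).round(3))
"
```

```text
bowl [0.4879 0.3651] r 0.0701 2492 pos [0.5097 0.3504 0.1686] t 16.3333 w 0.0299
 in [292. 208.] 1328 [0.49  0.36  0.034]
top [272.  76.] 104 [0.861 0.074 0.025]
top [433. 174.] 53 [ 0.573 -0.366  0.029]
top [163. 209.] 267 [0.486 0.355 0.033]
top [433. 208.] 51 [ 0.48 -0.36  0.03]
```

Call:
{"method": "send_rows", "body": {"moves": [0.35, 1.3, -20, 0, 0, 0, 0.44, 0.35, 1.3, -20, 0, 0, 0, 0.44, 0.35, 1.3, -20, 0, 0, 0, 0.44, 0.35, 1.3, -20, 0, 0, 0, 0.44, 0.35, 1.3, -20, 0, 0, 0, 0.44]}}

```text
time: 16.85
position: [0.5159, 0.1462, 0.1588]
tool_rot: [0.854, 0.52, -0.0, -0.0]
ft_force: [0.5, -0.3, -0.2]
grip_width: 0.0304
grip_force: 0.0
```

Call:
{"method": "send_rows", "body": {"moves": [0.35, 1.3, -20, 0, 0, 0, 0, 0.35, 1.3, -20, 0, 0, 0, 0, 0.35, 1.3, -20, 0, 0, 0, 0, 0.35, 1.3, -20, 0, 0, 0, 0, 0.35, 1.3, -20, 0, 0, 0, 0]}}

```text
time: 17.27
position: [0.5292, -0.0551, 0.1589]
tool_rot: [0.856, 0.518, -0.0, 0.0]
ft_force: [0.1, -0.2, 0.7]
grip_width: 0.0301
grip_force: 0.0
```

Call:
{"method": "send_rows", "body": {"moves": [0.35, 1.3, -20, 0, 0, 0, 0, 0.35, 1.3, -20, 0, 0, 0, 0, 0.35, 1.3, -20, 0, 0, 0, 0, 0.35, 1.3, -20, 0, 0, 0, 0, 0.35, 1.3, -20, 0, 0, 0, 0]}}

```text
time: 17.68
position: [0.542, -0.2554, 0.1589]
tool_rot: [0.856, 0.517, -0.0, 0.001]
ft_force: [0.1, -0.6, -0.4]
grip_width: 0.0305
grip_force: 0.0
```

Call:
{"method": "send_rows", "body": {"moves": [0.35, 0.9, -15, -6.5, 0, 0, 0, 0.35, 0.9, -15, -6.5, 0, 0, 0, 0.35, 0.9, -15, -6.5, 0, 0, 0, 0.35, 0.9, -15, -6.5, 0, 0, 0, 0.35, 0.9, -15, -6.5, 0, 0, 0]}}

```text
time: 18.1
position: [0.5499, -0.4091, 0.0903]
tool_rot: [0.857, 0.516, -0.001, 0.001]
ft_force: [0.8, 0.1, -0.1]
grip_width: 0.0305
grip_force: 0.0
```

```bash
python3 -c "
from sp import *
spacer('x5',save=True)" 2>/dev/null
```

```text
t 18.1 pos [ 0.5499 -0.4091  0.0903] tool y deg -27.9
[318. 158.] 486 ctr [ 0.5736 -0.3686] zt 0.029 r 0.0099 w 0.0172 0.0193 turn deg -0.1 rad -0.002 shift cm [2.37 4.05]
[209. 207.] 523 ctr [ 0.4813 -0.3626] zt 0.029 r 0.0106 w 0.018 0.0192 turn deg 9.9 rad 0.173 shift cm [-6.86  4.65]
```

View pics/x5.png

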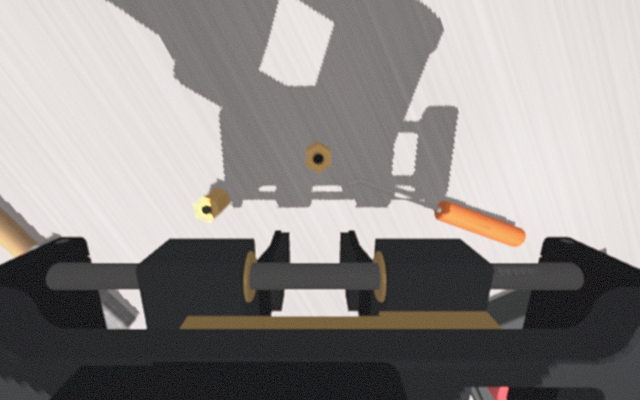

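Call:
{"method": "send_rows", "body": {"moves": [0.35, 2.2, 4.1, 0, 0, 0, 0, 0.35, 2.2, 4.1, -2, 0, 0, 0, 0.35, 2.2, 4.1, -2, 0, 0, 0, 0.35, 2.2, 4.1, -2, 0, 0, 0]}}

```text
time: 18.48
position: [0.5727, -0.3589, 0.0731]
tool_rot: [0.855, 0.519, -0.001, -0.002]
ft_force: [-0.6, -0.4, 0.3]
grip_width: 0.0306
grip_force: 0.0
```

Call:
{"method": "send_rows", "body": {"moves": [0.35, 0.1, -0.9, 0, 0, 0, 0, 0.35, 0.1, -0.9, 0, 0, 0, 0]}}

```text
time: 18.65
position: [0.5753, -0.3727, 0.0751]
tool_rot: [0.855, 0.518, 0.0, 0.002]
ft_force: [-0.5, -0.3, 0.3]
grip_width: 0.0306
grip_force: 0.0
```

Call:
{"method": "send_rows", "body": {"moves": [0.35, 0, 0, 0, 0, 0, 0, 0.35, 0, 0, 0, 0, 0, 0]}}

```text
time: 18.82
position: [0.5746, -0.3711, 0.0744]
tool_rot: [0.856, 0.518, 0.0, 0.001]
ft_force: [-0.0, 0.2, -0.3]
grip_width: 0.0302
grip_force: 0.0
```

Call:
{"method": "send_rows", "body": {"moves": [0.35, -0.1, 0.2, -3, 0, 0, 0, 0.35, -0.1, 0.2, -4.6, 0, 0, 0, 0.35, -0.1, 0.2, -4.6, 0, 0, 0, 0.1, -0.1, 0.2, -4.6, 0, 0, 0, 0.1, -0.1, 0.2, -4.6, 0, 0, 0]}}

```text
time: 19.23
position: [0.5742, -0.3686, 0.0285]
tool_rot: [0.855, 0.518, 0.0, 0.001]
ft_force: [0.9, -0.8, -0.0]
grip_width: 0.0233
grip_force: 0.0
```

Call:
{"method": "send_rows", "body": {"moves": [0.1, 0, 0, 0, 0, 0, 0, 0.1, 0, 0, 0, 0, 0, 0, 0.1, 0, 0, 4, 0, 0, 0, 0.1, 0, 0, 8, 0, 0, 0, 0.1, 0, 0, 11.5, 0, 0, 0]}}

```text
time: 19.65
position: [0.5738, -0.368, 0.1444]
tool_rot: [0.855, 0.518, 0.0, 0.0]
ft_force: [1.0, -0.4, -0.4]
grip_width: 0.0177
grip_force: 25.0
```

Call:
{"method": "send_rows", "body": {"moves": [0.1, -2.3, 20, 0.5, 0, 0, 0, 0.1, -2.3, 20, 0.5, 0, 0, 0, 0.1, -2.3, 20, 0.5, 0, 0, 0, 0.1, -2.3, 20, 0.5, 0, 0, 0, 0.1, -2.3, 20, 0.5, 0, 0, 0]}}

```text
time: 20.07
position: [0.5498, -0.1653, 0.1487]
tool_rot: [0.855, 0.518, 0.0, 0.0]
ft_force: [-0.2, -0.0, -0.6]
grip_width: 0.0178
grip_force: 25.0
```

Call:
{"method": "send_rows", "body": {"moves": [0.1, -2.3, 20, 0, 0, 0, 0, 0.1, -2.3, 20, 0, 0, 0, 0, 0.1, -2.3, 20, 0, 0, 0, 0, 0.1, -2.3, 20, 0, 0, 0, 0, 0.1, -2.3, 20, 0, 0, 0, 0]}}

```text
time: 20.48
position: [0.527, 0.0347, 0.1485]
tool_rot: [0.855, 0.519, 0.001, 0.0]
ft_force: [0.1, -1.0, 0.2]
grip_width: 0.0176
grip_force: 25.0
```

Call:
{"method": "send_rows", "body": {"moves": [0.1, -2.3, 20, 0, 0, 0, 0, 0.1, -2.3, 20, 0, 0, 0, 0, 0.1, -2.3, 20, 0, 0, 0, 0, 0.1, -2.3, 20, 0, 0, 0, 0, 0.1, -2.3, 20, 0, 0, 0, 0]}}

```text
time: 20.9
position: [0.5042, 0.235, 0.1486]
tool_rot: [0.855, 0.519, 0.001, 0.0]
ft_force: [0.1, 0.0, -0.1]
grip_width: 0.0178
grip_force: 25.0
```

Call:
{"method": "send_rows", "body": {"moves": [0.1, -1.3, 9, 0, 0, 0, 0, 0.1, -1.3, 9, 0, 0, 0, 0, 0.1, -1.3, 9, 0, 0, 0, 0]}}

```text
time: 21.15
position: [0.4909, 0.3283, 0.1489]
tool_rot: [0.854, 0.52, 0.002, -0.001]
ft_force: [0.3, -0.4, 0.0]
grip_width: 0.0175
grip_force: 25.0
```

```bash
python3 -c "
from bowl import *
c,o=inside()"
```

```text
bowl [0.4876 0.3651] r 0.0702 4506 pos [0.4909 0.3283 0.1489] t 21.15 w 0.0175
 in [289. 176.] 1754 [0.485 0.358 0.034]
```

Call:
{"method": "send_rows", "body": {"moves": [0.1, -0.3, 4.4, 0, 0, 0, 0, 0.1, -0.3, 4.4, -3, 0, 0, 0, 0.1, -0.3, 4.4, -6.3, 0, 0, 0, 0.1, -0.3, 4.4, -6.3, 0, 0, 0]}}

```text
time: 21.53
position: [0.485, 0.3636, 0.0797]
tool_rot: [0.855, 0.519, -0.006, -0.0]
ft_force: [-0.9, -0.7, -1.1]
grip_width: 0.0176
grip_force: 25.0
```

Call:
{"method": "send_rows", "body": {"moves": [0.35, 0, 0, 0, 0, 0, 0, 0.35, 0, 0, 0, 0, 0, 0, 0.35, 0, 0, 4, 0, 0, 0, 0.35, 0, 0, 8, 0, 0, 0, 0.35, 0, 0, 8, 0, 0, 0]}}

```text
time: 21.95
position: [0.4947, 0.3683, 0.1745]
tool_rot: [0.855, 0.518, 0.01, 0.001]
ft_force: [0.9, 1.4, 1.1]
grip_width: 0.0298
grip_force: 0.0
```

```bash
python3 -c "
from bowl import *
c,o=inside();cv2.imwrite('pics/b5.png',cv2.resize(c['pixels'][90:250,200:440],None,fx=2,fy=2))
c=cams.camera('top');P=cloud(c);H=hsv(c)
y=(H[...,0]>14)&(H[...,0]<36)&(H[...,1]>80)&(H[...,2]>60)&(P[...,2]<.06)&(P[...,2]>.01)
for m,s,ce in blobs(y,12): print('top',ce.round(),s[4],np.nanmedian(P[m],0).round(3))
"
```

```text
bowl [0.4877 0.3653] r 0.0702 2689 pos [0.4947 0.3683 0.1745] t 21.95 w 0.0298
 in [305. 207.] 1466 [0.487 0.362 0.035]
top [272.  76.] 105 [0.863 0.074 0.026]
top [165. 210.] 213 [0.48  0.353 0.032]
top [433. 208.] 52 [ 0.48  -0.361  0.03 ]
```

View pics/b5.png

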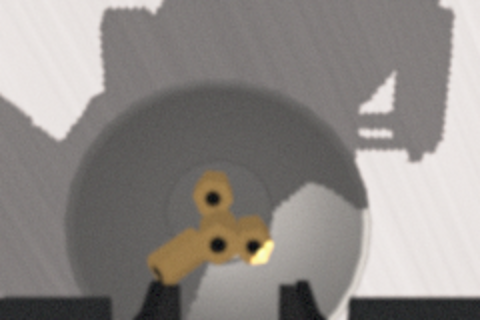

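Call:
{"method": "send_rows", "body": {"moves": [0.35, -0.5, -20, 0, 0, 0, 0.166, 0.35, -0.5, -20, 0, 0, 0, 0.166, 0.35, -0.5, -20, 0, 0, 0, 0.166, 0.35, -0.5, -20, 0, 0, 0, 0.166, 0.35, -0.5, -20, 0, 0, 0, 0.166]}}

```text
time: 22.47
position: [0.4825, 0.1634, 0.1647]
tool_rot: [0.809, 0.587, -0.001, 0.0]
ft_force: [0.2, -0.3, -0.2]
grip_width: 0.0303
grip_force: 0.0
```

Call:
{"method": "send_rows", "body": {"moves": [0.35, -0.5, -20, 0, 0, 0, 0, 0.35, -0.5, -20, 0, 0, 0, 0, 0.35, -0.5, -20, 0, 0, 0, 0, 0.35, -0.5, -20, 0, 0, 0, 0, 0.35, -0.5, -20, 0, 0, 0, 0]}}

```text
time: 22.88
position: [0.4779, -0.0369, 0.1648]
tool_rot: [0.81, 0.587, -0.0, 0.0]
ft_force: [0.5, 1.2, 0.7]
grip_width: 0.0305
grip_force: 0.0
```

Call:
{"method": "send_rows", "body": {"moves": [0.35, -0.5, -20, 0, 0, 0, 0, 0.35, -0.5, -20, 0, 0, 0, 0, 0.35, -0.5, -20, 0, 0, 0, 0, 0.35, -0.5, -20, 0, 0, 0, 0, 0.35, -0.5, -20, 0, 0, 0, 0]}}

```text
time: 23.3
position: [0.4728, -0.2373, 0.1648]
tool_rot: [0.81, 0.587, -0.0, 0.001]
ft_force: [1.0, -1.0, -0.6]
grip_width: 0.0302
grip_force: 0.0
```

Call:
{"method": "send_rows", "body": {"moves": [0.35, -0.4, -16.5, -6, 0, 0, 0, 0.35, -0.4, -16.5, -6, 0, 0, 0, 0.35, -0.4, -16.5, -6, 0, 0, 0, 0.35, -0.4, -16.5, -6, 0, 0, 0, 0.35, -0.4, -16.5, -6, 0, 0, 0]}}

```text
time: 23.72
position: [0.4684, -0.4057, 0.1028]
tool_rot: [0.811, 0.585, -0.001, 0.002]
ft_force: [0.6, 0.7, -0.9]
grip_width: 0.0305
grip_force: 0.0
```

```bash
python3 -c "
from sp import *
spacer('x6',save=True)
from bowl import *
c=cams.camera('top');cv2.imwrite('pics/topb.png',cv2.resize(c['pixels'][160:260,100:220],None,fx=5,fy=5,interpolation=2))
c=cams.camera('scene');cv2.imwrite('pics/scb.png',cv2.resize(c['pixels'][140:260,360:520],None,fx=4,fy=4,interpolation=2))
" 2>/dev/null
```

```text
t 23.72 pos [ 0.4684 -0.4057  0.1028] tool y deg -18.3
[313. 160.] 466 ctr [ 0.4803 -0.3636] zt 0.029 r 0.0101 w 0.0178 0.0201 turn deg -0.7 rad -0.012 shift cm [1.19 4.21]
```

View pics/topb.png

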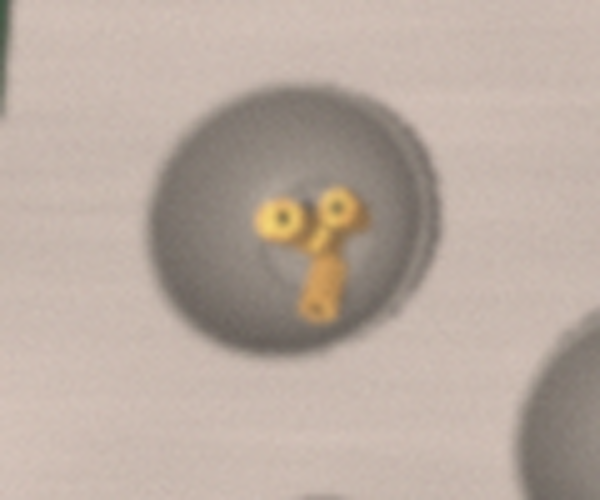

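Call:
{"method": "send_rows", "body": {"moves": [0.35, 1.1, 3.8, 0, 0, 0, 0, 0.35, 1.1, 3.8, -2.5, 0, 0, 0, 0.35, 1.1, 3.8, -2.5, 0, 0, 0, 0.35, 1.1, 3.8, -2.5, 0, 0, 0, 0.35, 1.1, 3.8, -2.5, 0, 0, 0]}}

```text
time: 24.28
position: [0.4811, -0.3604, 0.0806]
tool_rot: [0.809, 0.588, 0.0, 0.0]
ft_force: [0.7, 0.3, 0.8]
grip_width: 0.0304
grip_force: 0.0
```

Call:
{"method": "send_rows", "body": {"moves": [0.35, -0.1, -0.3, -3, 0, 0, 0, 0.35, -0.1, -0.3, -6, 0, 0, 0, 0.35, -0.1, -0.3, -6, 0, 0, 0, 0.1, -0.1, -0.3, -6, 0, 0, 0, 0.1, -0.1, -0.3, -6, 0, 0, 0]}}

```text
time: 24.7
position: [0.4803, -0.3648, 0.0211]
tool_rot: [0.809, 0.587, 0.0, 0.001]
ft_force: [-0.5, 0.1, 0.4]
grip_width: 0.0233
grip_force: 0.0
```

Call:
{"method": "send_rows", "body": {"moves": [0.1, 0, 0, 0, 0, 0, 0, 0.1, 0, 0, 0, 0, 0, 0, 0.1, 0, 0, 4, 0, 0, 0, 0.1, 0, 0, 8, 0, 0, 0, 0.1, 0, 0, 12, 0, 0, 0]}}

```text
time: 25.12
position: [0.4793, -0.3635, 0.1409]
tool_rot: [0.809, 0.587, -0.0, -0.001]
ft_force: [1.0, 0.1, -0.3]
grip_width: 0.0177
grip_force: 25.0
```

Call:
{"method": "send_rows", "body": {"moves": [0.1, 0.3, 20, 0.5, 0, 0, 0, 0.1, 0.3, 20, 0.5, 0, 0, 0, 0.1, 0.3, 20, 0.5, 0, 0, 0, 0.1, 0.3, 20, 0.5, 0, 0, 0, 0.1, 0.3, 20, 0.5, 0, 0, 0]}}

```text
time: 25.53
position: [0.482, -0.1611, 0.1459]
tool_rot: [0.809, 0.588, 0.0, 0.0]
ft_force: [0.2, 0.6, -0.2]
grip_width: 0.0178
grip_force: 25.0
```

Call:
{"method": "send_rows", "body": {"moves": [0.1, 0.2, 20, 0, 0, 0, 0, 0.1, 0.2, 20, 0, 0, 0, 0, 0.1, 0.2, 20, 0, 0, 0, 0, 0.1, 0.2, 20, 0, 0, 0, 0, 0.1, 0.2, 20, 0, 0, 0, 0]}}

```text
time: 25.95
position: [0.4843, 0.0388, 0.1458]
tool_rot: [0.809, 0.588, 0.001, 0.0]
ft_force: [0.6, -0.3, -1.0]
grip_width: 0.0173
grip_force: 25.0
```

Call:
{"method": "send_rows", "body": {"moves": [0.1, 0.2, 20, 0, 0, 0, 0, 0.1, 0.2, 20, 0, 0, 0, 0, 0.1, 0.2, 20, 0, 0, 0, 0, 0.1, 0.2, 20, 0, 0, 0, 0, 0.1, 0.2, 20, 0, 0, 0, 0]}}

```text
time: 26.37
position: [0.4866, 0.2392, 0.146]
tool_rot: [0.809, 0.588, 0.001, 0.0]
ft_force: [0.5, -0.7, -0.6]
grip_width: 0.0177
grip_force: 25.0
```

Call:
{"method": "send_rows", "body": {"moves": [0.1, 0, 8, 0, 0, 0, 0, 0.1, 0, 8, 0, 0, 0, 0, 0.1, 0, 8, 0, 0, 0, 0]}}

```text
time: 26.62
position: [0.4872, 0.3231, 0.1464]
tool_rot: [0.808, 0.59, 0.004, -0.0]
ft_force: [0.7, 0.3, -0.8]
grip_width: 0.0178
grip_force: 25.0
```

```bash
python3 -c "
from bowl import *
c,o=inside();cv2.imwrite('pics/b6.png',cv2.resize(c['pixels'][60:240,180:420],None,fx=3,fy=3,interpolation=2))
"
```

```text
bowl [0.4875 0.365 ] r 0.0702 5097 pos [0.4872 0.3231 0.1464] t 26.6167 w 0.0178
 in [294. 168.] 1825 [0.485 0.359 0.035]
```

View pics/b6.png

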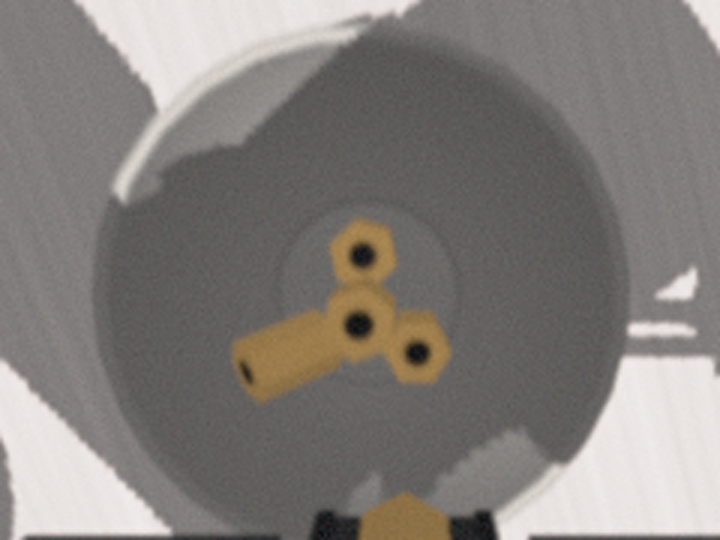

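```bash
python3 -c "
from bowl import *
c,o=shot();P=cloud(c,o)
for u,v in [(362,232),(358,300),(440,352),(290,350),(250,340),(320,240)]:
  x=int(180+u/3);y=int(60+v/3);print((u,v),P[y-1:y+2,x-1:x+2].reshape(-1,3).mean(0).round(3))
"
```

```text
(362, 232) [0.492 0.381 0.035]
(358, 300) [0.488 0.366 0.065]
(440, 352) [0.503 0.339 0.033]
(290, 350) [0.459 0.354 0.031]
(250, 340) [0.45  0.361 0.035]
(320, 240) [0.476 0.381 0.005]
```

Call:
{"method": "send_rows", "body": {"moves": [0.1, 0, 4, 0, 0, 0, 0, 0.1, 0, 7.5, 0, 0, 0, 0, 0.1, 0, 7.5, -4, 0, 0, 0, 0.1, 0, 7.5, -7.6, 0, 0, 0, 0.1, 0, 7.5, -7.6, 0, 0, 0]}}

```text
time: 27.13
position: [0.482, 0.3872, 0.062]
tool_rot: [0.809, 0.587, -0.008, -0.001]
ft_force: [-1.4, -0.7, -1.6]
grip_width: 0.0175
grip_force: 25.0
```

Call:
{"method": "send_rows", "body": {"moves": [0.1, 0, -1.2, 0, 0, 0, 0, 0.1, 0, -2.4, 0, 0, 0, 0, 0.1, 0, -3.5, 0, 0, 0, 0, 0.1, 0, -3.5, 0, 0, 0, 0]}}

```text
time: 27.47
position: [0.4878, 0.3531, 0.071]
tool_rot: [0.81, 0.586, 0.001, 0.001]
ft_force: [-0.4, -0.5, 0.2]
grip_width: 0.0178
grip_force: 25.0
```

Call:
{"method": "send_rows", "body": {"moves": [0.1, 0, 1.5, 0, 0, 0, 0, 0.1, 0, 1.5, 0, 0, 0, 0, 0.35, 0, 1.5, 0, 0, 0, 0, 0.35, 0, 1.5, 0, 0, 0, 0, 0.35, 0, 1.5, 4, 0, 0, 0]}}

```text
time: 27.88
position: [0.4813, 0.3685, 0.1007]
tool_rot: [0.809, 0.588, -0.009, -0.001]
ft_force: [-0.3, -0.1, -1.0]
grip_width: 0.0277
grip_force: 0.0
```

Call:
{"method": "send_rows", "body": {"moves": [0.35, 0, -4, 4, 0, 0, 0, 0.35, 0, -7, 4, 0, 0, 0, 0.35, 0, -7, 4, 0, 0, 0, 0.35, 0, -7, 4, 0, 0, 0]}}

```text
time: 28.22
position: [0.487, 0.2999, 0.1496]
tool_rot: [0.81, 0.586, 0.001, 0.0]
ft_force: [0.2, 0.9, 0.0]
grip_width: 0.0305
grip_force: 0.0
```

```bash
python3 -c "
from bowl import *
c,o=inside();cv2.imwrite('pics/b7.png',cv2.resize(c['pixels'][60:240,180:420],None,fx=3,fy=3,interpolation=2))
P=cloud(c,o);H=hsv(c)
m=(H[...,0]>12)&(H[...,0]<38)&(H[...,1]>90)&(np.hypot(P[...,0]-.4875,P[...,1]-.365)<.075)
print('max z',np.nanpercentile(P[m][:,2],98))
"
```

```text
bowl [0.4874 0.3648] r 0.0702 6019 pos [0.487  0.2999 0.1496] t 28.2167 w 0.0305
 in [285. 146.] 2557 [0.48  0.355 0.033]
max z 0.23568386840993896
```

View pics/b7.png

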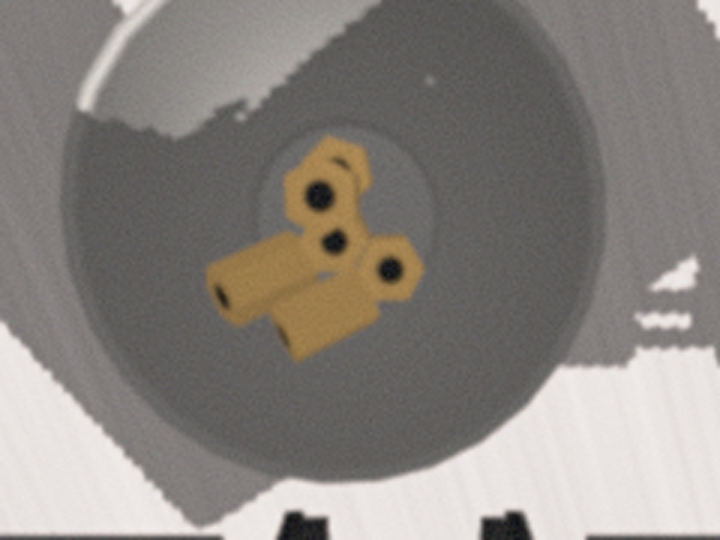

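```bash
python3 -c "
from bowl import *
c,o=shot();P=cloud(c,o);z=P[...,2];H=hsv(c)
m=(H[...,0]>12)&(H[...,0]<38)&(H[...,1]>90)&(np.hypot(P[...,0]-.4875,P[...,1]-.365)<.075)&(z<.1)
for lo,hi in [(.055,.08),(.03,.04)]:
  for b,s,ce in blobs(m&(z>lo)&(z<hi),30): print(lo,ce.round(),s[4],P[b].mean(0).round(3),P[b].min(0).round(3),P[b].max(0).round(3))
print(o['position'])
"
```

```text
0.055 [288. 126.] 431 [0.488 0.374 0.065] [0.477 0.364 0.059] [0.497 0.383 0.068]
0.03 [295. 114.] 157 [0.495 0.382 0.035] [0.483 0.371 0.031] [0.5   0.389 0.037]
0.03 [303. 148.] 550 [0.492 0.352 0.035] [0.475 0.338 0.031] [0.507 0.366 0.038]
0.03 [261. 157.] 256 [0.452 0.356 0.033] [0.445 0.346 0.03 ] [0.461 0.364 0.038]
0.03 [282. 171.] 181 [0.466 0.338 0.032] [0.459 0.33  0.03 ] [0.473 0.344 0.036]
[0.48673722 0.30081884 0.1489125 ]
```

Call:
{"method": "send_rows", "body": {"moves": [0, -3.5, 4, 0, 0, 0, 0, 0, -3.5, 7.4, 0, 0, 0, 0, 0, -3.5, 7.4, -2, 0, 0, 0, 0, -3.5, 7.4, -4, 0, 0, 0, 0, -3.5, 7.4, -6, 0, 0, 0], "grip_force": 15}}

```text
time: 28.73
position: [0.4506, 0.3775, 0.0872]
tool_rot: [0.808, 0.589, 0.0, -0.0]
ft_force: [0.7, -0.3, 0.1]
grip_width: 0.0059
grip_force: 0.0
```

Call:
{"method": "send_rows", "body": {"moves": [0, 0, 0, -1.5, 0, 0, 0, 0, 0, 0, -2.6, 0, 0, 0, 0, 0, 0, -2.6, 0, 0, 0, 0, 0, 0, -2.6, 0, 0, 0]}}

```text
time: 29.07
position: [0.451, 0.3755, 0.0616]
tool_rot: [0.809, 0.588, -0.001, -0.0]
ft_force: [0.5, 0.3, 0.7]
grip_width: 0.0006
grip_force: 0.0
```

Call:
{"method": "send_rows", "body": {"moves": [0, 1, 0, 0, 0, 0, 0, 0, 2, 0, 0, 0, 0, 0, 0, 3, 0, 0, 0, 0, 0, 0, 4, 0, 0, 0, 0, 0, 4.3, 0, 0, 0, 0, 0]}}

```text
validation failed for argument at $.mo...
```

Call:
{"method": "send_rows", "body": {"moves": [0, -1, -1, 4, 0, 0, 0, 0, -1, -4, 8, 0, 0, 0, 0, -1, -7.5, 8.5, 0, 0, 0, 0, -1, -7.5, 8.5, 0, 0, 0, 0, -1, -7.5, 8.5, 0, 0, 0]}}

```text
time: 29.48
position: [0.4428, 0.2993, 0.1497]
tool_rot: [0.81, 0.586, 0.002, 0.0]
ft_force: [0.6, 1.2, 0.0]
grip_width: 0.0004
grip_force: 0.0
```

```bash
python3 -c "
from bowl import *
c,o=inside();cv2.imwrite('pics/b8.png',cv2.resize(c['pixels'][60:240,180:420],None,fx=3,fy=3,interpolation=2))
P=cloud(c,o);z=P[...,2];H=hsv(c)
m=(H[...,0]>12)&(H[...,0]<38)&(H[...,1]>90)&(np.hypot(P[...,0]-.4875,P[...,1]-.365)<.075)&(z<.1)
for lo,hi in [(.045,.08),(.005,.045)]:
  for b,s,ce in blobs(m&(z>lo)&(z<hi),15): print(lo,ce.round(),s[4],P[b].mean(0).round(3),P[b].min(0).round(3),P[b].max(0).round(3))
"
```

```text
bowl [0.4872 0.3649] r 0.0702 6389 pos [0.4428 0.2993 0.1497] t 29.4833 w 0.0004
 in [331. 131.] 2624 [0.478 0.355 0.033]
0.045 [339. 106.] 454 [0.487 0.374 0.065] [0.477 0.364 0.047] [0.497 0.383 0.067]
0.005 [337.  95.] 113 [0.491 0.384 0.034] [0.477 0.372 0.005] [0.503 0.391 0.044]
0.005 [328. 139.] 2049 [0.472 0.35  0.03 ] [0.44  0.329 0.005] [0.507 0.369 0.044]
```

Call:
{"method": "send_rows", "body": {"moves": [0, 1, 4, 0, 0, 0, 0, 0, 1, 7.5, 0, 0, 0, 0, 0, 1, 7.5, -3, 0, 0, 0, 0, 1, 7.5, -6, 0, 0, 0, 0, 1, 7.5, -7, 0, 0, 0]}}

```text
time: 29.95
position: [0.449, 0.3757, 0.0737]
tool_rot: [0.809, 0.588, -0.003, -0.0]
ft_force: [0.3, -0.3, -0.2]
grip_width: 0.0003
grip_force: 0.0
```

Call:
{"method": "send_rows", "body": {"moves": [0, 0, 0, -1, 0, 0, 0, 0, 0, 0, -1.6, 0, 0, 0, 0, 0, 0, -1.6, 0, 0, 0]}}

```text
time: 30.2
position: [0.4514, 0.375, 0.0607]
tool_rot: [0.809, 0.587, -0.001, -0.0]
ft_force: [0.1, 0.2, 0.0]
grip_width: 0.0005
grip_force: 0.0
```

Call:
{"method": "send_rows", "body": {"moves": [0, 1, 0, 0, 0, 0, 0, 0, 2, 0, 0, 0, 0, 0, 0, 3, 0, 0, 0, 0, 0, 0, 4, 0, 0, 0, 0, 0, 0, 4.3, 0, 0, 0, 0, 0]}}

```text
time: 30.62
position: [0.4984, 0.3754, 0.0627]
tool_rot: [0.81, 0.587, 0.002, 0.001]
ft_force: [-0.1, 0.3, 0.2]
grip_width: 0.0003
grip_force: 0.0
```

Call:
{"method": "send_rows", "body": {"moves": [0, -1, 0, 4, 0, 0, 0, 0, -1, -4, 8, 0, 0, 0, 0, -1, -7.5, 8.5, 0, 0, 0, 0, -1, -7.5, 8.5, 0, 0, 0, 0, -1, -7.5, 8.5, 0, 0, 0]}}

```text
time: 31.03
position: [0.4856, 0.2983, 0.1481]
tool_rot: [0.81, 0.586, 0.001, 0.0]
ft_force: [-0.2, 0.5, 0.1]
grip_width: 0.0003
grip_force: 0.0
```

```bash
python3 -c "
from bowl import *
c,o=inside();cv2.imwrite('pics/b8.png',cv2.resize(c['pixels'][60:240,180:420],None,fx=3,fy=3,interpolation=2))
P=cloud(c,o);z=P[...,2];H=hsv(c)
m=(H[...,0]>12)&(H[...,0]<38)&(H[...,1]>90)&(np.hypot(P[...,0]-.4875,P[...,1]-.365)<.075)&(z<.1)
for lo,hi in [(.045,.08),(.005,.045)]:
  for b,s,ce in blobs(m&(z>lo)&(z<hi),15): print(lo,ce.round(),s[4],P[b].mean(0).round(3),P[b].min(0).round(3),P[b].max(0).round(3))
c=cams.camera('top');P=cloud(c);H=hsv(c)
y=(H[...,0]>14)&(H[...,0]<36)&(H[...,1]>80)&(H[...,2]>60)&(P[...,2]<.06)&(P[...,2]>.01)
for m,s,ce in blobs(y,12): print('top',ce.round(),s[4],np.nanmedian(P[m],0).round(3))
"
```

```text
bowl [0.4875 0.3649] r 0.0703 6171 pos [0.4856 0.2983 0.1481] t 31.0333 w 0.0003
 in [328. 117.] 1552 [0.52  0.368 0.037]
 in [285. 151.] 2081 [0.473 0.352 0.03 ]
0.045 [350. 121.] 299 [0.536 0.359 0.048] [0.527 0.349 0.045] [0.545 0.366 0.052]
0.005 [320. 115.] 1170 [0.514 0.372 0.032] [0.491 0.35  0.005] [0.544 0.39  0.045]
0.005 [359. 122.] 78 [0.544 0.356 0.041] [0.536 0.347 0.036] [0.548 0.366 0.045]
0.005 [285. 151.] 2067 [0.474 0.351 0.03 ] [0.439 0.329 0.005] [0.507 0.371 0.038]
top [272.  76.] 108 [0.861 0.074 0.026]
top [162. 215.] 32 [0.464 0.359 0.029]
top [171. 215.] 45 [0.464 0.335 0.029]
```

Call:
{"method": "send_rows", "body": {"moves": [0.5, 4, -19, 1, 0, 0, 0.44, 0.5, 4, -19, 1, 0, 0, 0.44, 0.5, 4, -19, 1, 0, 0, 0.44, 0.5, 4, -19, 1, 0, 0, 0.44, 0.5, 4, -19, 1, 0, 0, 0.44]}}

```text
time: 31.55
position: [0.5249, 0.1097, 0.1556]
tool_rot: [0.659, 0.752, -0.0, -0.001]
ft_force: [1.7, 1.4, -0.1]
grip_width: 0.026
grip_force: 0.0
```

Call:
{"method": "send_rows", "body": {"moves": [0.5, 4, -19, 0, 0, 0, 0, 0.5, 4, -19, 0, 0, 0, 0, 0.5, 4, -19, 0, 0, 0, 0, 0.5, 4, -19, 0, 0, 0, 0, 0.5, 4, -19, 0, 0, 0, 0]}}

```text
time: 31.97
position: [0.5663, -0.0827, 0.1556]
tool_rot: [0.662, 0.75, -0.0, 0.0]
ft_force: [-0.2, 0.0, -0.3]
grip_width: 0.0432
grip_force: 0.0
```

Call:
{"method": "send_rows", "body": {"moves": [0.5, 2, -8, 0, 0, 0, 0, 0.5, 2, -8, 0, 0, 0, 0, 0.5, 2, -8, 0, 0, 0, 0, 0.5, 2, -8, 0, 0, 0, 0]}}

```text
time: 32.3
position: [0.5858, -0.1614, 0.1553]
tool_rot: [0.663, 0.749, 0.0, -0.0]
ft_force: [0.0, 1.3, 0.2]
grip_width: 0.0435
grip_force: 0.0
```

```bash
python3 -c "
from h import *
c,o=shot();cv2.imwrite('pics/car.png',c['pixels']);np.savez('car.npz',**c,pos=o['position'],q=o['tool_rot'])
P=cloud(c,o);z=P[...,2];H=hsv(c);print(o['position'].round(4),o['tool_rot'].round(3),o['q'].round(2))
for b,s,ce in blobs((z>.078)&(z<.086),40): print('post?',ce.round(),s[4],P[b].mean(0).round(4),np.ptp(P[b],axis=0).round(3))
pu=(H[...,0]>120)&(H[...,0]<155)&(H[...,1]>80)
for lo,hi in[(.022,.034),(.042,.054)]:
  for b,s,ce in blobs(pu&(z>lo)&(z<hi),100):
    r=cv2.minAreaRect(P[b][:,:2].astype(np.float32)*1000);print('purple',lo,ce.round(),s[4],np.round(r[0],1),np.round(r[1],1),round(r[2],1))
"
```

```text
[ 0.5858 -0.1614  0.1553] [ 0.663  0.749  0.    -0.   ] [-0.45  0.6   1.55  0.    0.99 -0.58]
post? [301. 161.] 317 [ 0.569  -0.1192  0.0807] [0.016 0.015 0.005]
post? [567. 201.] 679 [ 0.7836 -0.1247  0.0822] [0.033 0.052 0.008]
post? [524. 314.] 56 [ 0.786  -0.233   0.0795] [0.003 0.02  0.004]
post? [499. 393.] 92 [ 0.7891 -0.3233  0.0822] [0.003 0.022 0.008]
purple 0.022 [308.  51.] 5623 [563.  -37.4] [54.4 93.7] 4.3
purple 0.042 [306.  84.] 1010 [565.2 -59.9] [24. 30.] 4.5
```

View pics/car.png

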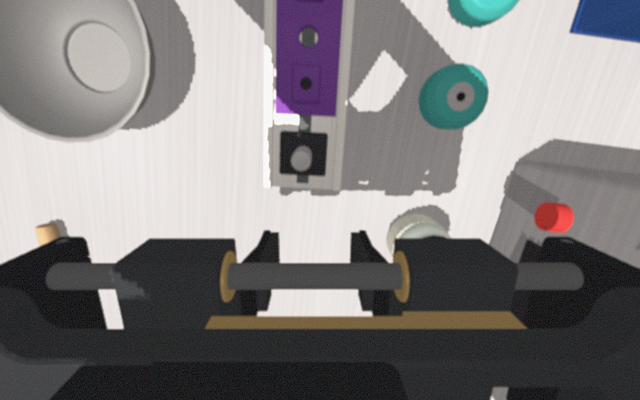

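Call:
{"method": "send_rows", "body": {"moves": [0.5, -1.7, 4.2, 0, 0, 0, -0.047, 0.5, -1.7, 4.2, -2, 0, 0, -0.047, 0.5, -1.7, 4.2, -4, 0, 0, -0.047, 0.5, -1.7, 4.2, -4, 0, 0, -0.047, 0.5, -1.7, 4.2, -4, 0, 0, -0.047]}}

```text
time: 32.77
position: [0.5666, -0.1154, 0.1155]
tool_rot: [0.678, 0.735, -0.001, -0.002]
ft_force: [-0.3, -0.8, -0.4]
grip_width: 0.0438
grip_force: 0.0
```

Call:
{"method": "send_rows", "body": {"moves": [0.5, 0.2, -0.3, -2, 0, 0, 0, 0.5, 0.2, -0.3, -4, 0, 0, 0, 0.5, 0.2, -0.3, -5.4, 0, 0, 0, 0.5, 0.2, -0.3, -5.4, 0, 0, 0, 0.5, 0.2, -0.3, -5.4, 0, 0, 0]}}

```text
time: 33.18
position: [0.57, -0.1205, 0.0629]
tool_rot: [0.679, 0.734, -0.0, -0.0]
ft_force: [0.1, -0.4, 0.7]
grip_width: 0.0433
grip_force: 0.0
```

Call:
{"method": "send_rows", "body": {"moves": [0.1, 0, 0, 0, 0, 0, 0, 0.1, 0, 0, 0, 0, 0, 0, 0.1, 0, 0, 0, 0, 0, 0, 0.1, 0, 0, 0, 0, 0, 0], "grip_force": 15}}

```text
time: 33.52
position: [0.5702, -0.1211, 0.0635]
tool_rot: [0.679, 0.734, 0.0, 0.001]
ft_force: [-0.5, -0.6, -0.3]
grip_width: 0.0245
grip_force: 0.0
```

Call:
{"method": "send_rows", "body": {"moves": [0.1, 0, 0, 0, 0, 0, 0, 0.1, 0, 0, 0, 0, 0, 0, 0.1, -0.08, 1, 0, 0, 0, 0, 0.1, -0.15, 2, 0, 0, 0, 0, 0.1, -0.23, 3, 0, 0, 0, 0]}}

```text
time: 33.93
position: [0.5681, -0.0908, 0.0631]
tool_rot: [0.679, 0.734, 0.0, 0.001]
ft_force: [0.6, -3.4, 4.1]
grip_width: 0.0159
grip_force: 15.0
```

Call:
{"method": "send_rows", "body": {"moves": [0.1, -0.08, 1, 0, 0, 0, 0, 0.1, -0.15, 2, 0, 0, 0, 0, 0.1, -0.23, 3, 0, 0, 0, 0, 0.1, -0.31, 4, 0, 0, 0, 0, 0.1, -0.39, 5, 0, 0, 0, 0]}}

```text
time: 34.35
position: [0.5644, -0.0399, 0.0631]
tool_rot: [0.679, 0.734, 0.001, 0.001]
ft_force: [2.6, -3.4, 4.8]
grip_width: 0.0153
grip_force: 15.0
```

Call:
{"method": "send_rows", "body": {"moves": [0.1, -0.05, 1, 0, 0, 0, 0, 0.1, -0.1, 2, 0, 0, 0, 0, 0.1, -0.16, 3, 0, 0, 0, 0, 0.1, -0.23, 4, 0, 0, 0, 0, 0.1, -0.31, 5, 0, 0, 0, 0]}}

```text
time: 34.77
position: [0.5609, 0.0104, 0.063]
tool_rot: [0.679, 0.734, 0.001, 0.001]
ft_force: [1.1, -2.8, 5.6]
grip_width: 0.0154
grip_force: 15.0
```

Call:
{"method": "send_rows", "body": {"moves": [0.1, -0.04, 0.5, 0, 0, 0, 0, 0.1, -0.08, 1, 0, 0, 0, 0, 0.1, -0.11, 1.4, 0, 0, 0, 0, 0.1, -0.13, 1.7, 0, 0, 0, 0, 0.1, -0.15, 2, 0, 0, 0, 0]}}

```text
time: 35.18
position: [0.5598, 0.0271, 0.0631]
tool_rot: [0.677, 0.736, -0.002, 0.003]
ft_force: [0.1, -22.9, 4.1]
grip_width: 0.0153
grip_force: 15.0
```

```bash
cat > plate.py <<'E'
from h import *
def plate(n="wrist"):
    c,o=shot(n);P=cloud(c,o);z=P[...,2];H=hsv(c)
    pu=(H[...,0]>120)&(H[...,0]<155)&(H[...,1]>80)&(z<.07)
    ex=np.array([-.077,.997]);og=np.array([.5555,.0553])
    q=P[pu];x=(q[:,:2]-og)@ex;y=(q[:,:2]-og)@np.array([-ex[1],ex[0]])
    print(n,"pos",o["position"].round(4),"t",round(o["time"],2),"f",o["ft_force"].round(1))
    print("x range",np.percentile(x,[.5,99.5]).round(4),"y range",np.percentile(y,[.5,99.5]).round(4))
    for a in np.arange(-.03,.15,.02):
        k=(x>a)&(x<a+.02)
        if k.sum()>10: print(round(a+.01,3),"z lo/hi",np.percentile(q[k,2],[15,85]).round(4),k.sum())
    return c,o,P
E
python3 -c "
from plate import *
plate();c,o,P=plate('top')"
```

```text
wrist pos [0.5598 0.0271 0.0631] t 35.18 f [  0.1 -22.9   4.1]
x range [-0.0076  0.1115] y range [-0.0294  0.0268]
-0.02 z lo/hi [0.0143 0.0367] 18
0.0 z lo/hi [0.0198 0.0401] 1922
0.02 z lo/hi [0.02   0.0406] 2541
0.04 z lo/hi [0.0196 0.0212] 2892
0.06 z lo/hi [0.0195 0.021 ] 2581
0.08 z lo/hi [0.0197 0.0396] 3792
0.1 z lo/hi [0.0197 0.0404] 3251
0.12 z lo/hi [0.0192 0.0209] 240
top pos [0.5598 0.027  0.063 ] t 35.23 f [  0.8 -14.2   4.9]
x range [0.1629 0.166 ] y range [-0.3338 -0.3303]
```

Call:
{"method": "send_rows", "body": {"moves": [0.45, 0, 0, 0, 0, 0, 0, 0.45, 0, 0, 0, 0, 0, 0, 0.45, 0, 0, 0, 0, 0, 0, 0.45, 0, 0, 3, 0, 0, 0, 0.45, 0, 0, 7, 0, 0, 0]}}

```text
time: 35.7
position: [0.5547, 0.0307, 0.1292]
tool_rot: [0.679, 0.734, -0.003, -0.005]
ft_force: [1.1, -1.0, 0.1]
grip_width: 0.0366
grip_force: 0.0
```

Call:
{"method": "send_rows", "body": {"moves": [0.45, 0, 0, 3, 0, 0, 0, 0.45, 2, 4, 3, 0, 0, -0.1, 0.45, 4, 8, 3, 0, 0, -0.2, 0.45, 6, 11, 3, 0, 0, -0.3, 0.45, 7.5, 15, 3, 0, 0, -0.43]}}

```text
time: 36.12
position: [0.6338, 0.1796, 0.1624]
tool_rot: [0.82, 0.572, 0.0, -0.0]
ft_force: [1.5, -2.1, -0.9]
grip_width: 0.0395
grip_force: 0.0
```

Call:
{"method": "send_rows", "body": {"moves": [0.45, 0, 0.3, 0, 0, 0, 0, 0.45, 0, 0.3, 0, 0, 0, 0]}}

```text
time: 36.28
position: [0.632, 0.184, 0.1613]
tool_rot: [0.817, 0.577, -0.001, -0.001]
ft_force: [-0.0, -0.1, -0.3]
grip_width: 0.0387
grip_force: 0.0
```

```bash
python3 -c "
from h import *
c,o=shot();P=cloud(c,o);z=P[...,2];H=hsv(c);print(o['position'].round(4),o['tool_rot'].round(3),o['q'].round(2))
cv2.imwrite('pics/knob.png',c['pixels'])
near=(abs(P[...,0]-.62)<.12)&(abs(P[...,1]-.18)<.13)
for b,s,ce in blobs(near&(z>.083)&(z<.094),30): print('knob?',ce.round(),s[4],P[b].mean(0).round(4),np.ptp(P[b],axis=0).round(3))
red=((H[...,0]<6)|(H[...,0]>174))&(H[...,1]>130)&near
for b,s,ce in blobs(red,100):
  r=cv2.minAreaRect(P[b&(z>.045)][:,:2].astype(np.float32)*1000);print('brace',s[4],np.nanmedian(P[b],0).round(3),np.round(r[0]),np.round(r[1]),r[2])
for b,s,ce in blobs(near&(z>.054)&(z<.075)&~red,30): print('other',ce.round(),s[4],P[b].mean(0).round(4),np.ptp(P[b],axis=0).round(3))
from plate import plate
plate()
"
```

```text
[0.632  0.184  0.1613] [ 0.817  0.577 -0.001 -0.001] [0.11 0.66 1.41 0.   1.08 0.45]
knob? [313. 166.] 255 [0.6434 0.2222 0.0891] [0.013 0.014 0.007]
brace 1367 [0.627 0.171 0.053] [628. 172.] [98. 16.] 71.46974182128906
other [144. 123.] 263 [0.5186 0.3004 0.0569] [0.037 0.018 0.005]
wrist pos [0.6314 0.1821 0.1613] t 36.33 f [-0.1  0.3 -0. ]
x range [-0.0071  0.1754] y range [-0.03    0.0257]
0.0 z lo/hi [0.0201 0.0219] 255
0.02 z lo/hi [0.0205 0.0409] 524
0.04 z lo/hi [0.0222 0.0389] 175
0.06 z lo/hi [0.0199 0.0211] 55
0.08 z lo/hi [0.02   0.0214] 45
0.1 z lo/hi [0.0206 0.0409] 418
0.12 z lo/hi [0.0198 0.0252] 634
```

Call:
{"method": "send_rows", "body": {"moves": [0.45, 1.1, 3.9, 0, 0, 0, 0, 0.45, 1.1, 3.9, -2, 0, 0, 0, 0.45, 1.1, 3.9, -4, 0, 0, 0, 0.45, 1.1, 3.9, -4, 0, 0, 0, 0.45, 1.1, 3.9, -4, 0, 0, 0]}}

```text
time: 36.8
position: [0.6424, 0.2178, 0.1211]
tool_rot: [0.819, 0.574, -0.002, -0.001]
ft_force: [0.3, -0.4, 0.7]
grip_width: 0.0391
grip_force: 0.0
```

Call:
{"method": "send_rows", "body": {"moves": [0.45, 0.1, 0.4, -2, 0, 0, 0, 0.45, 0.1, 0.4, -4, 0, 0, 0, 0.45, 0.1, 0.4, -4.6, 0, 0, 0, 0.3, 0.1, 0.4, -4.6, 0, 0, 0, 0.2, 0.1, 0.4, -4.6, 0, 0, 0], "grip_force": 12}}

```text
time: 37.22
position: [0.6457, 0.2228, 0.0775]
tool_rot: [0.819, 0.574, 0.0, 0.0]
ft_force: [-0.6, 0.5, -0.4]
grip_width: 0.0322
grip_force: 0.0
```

Call:
{"method": "send_rows", "body": {"moves": [0.1, 0, 0, 0, 0, 0, 0, 0.1, 0, 0, 0, 0, 0, 0, 0.1, 0, 0, 0, 0, 0, 0, 0.1, 0, 0, 0, 0, 0, 0]}}

```text
time: 37.55
position: [0.6458, 0.2236, 0.0778]
tool_rot: [0.818, 0.575, 0.001, 0.0]
ft_force: [0.1, -0.7, 2.9]
grip_width: 0.0133
grip_force: 12.0
```

```bash
python3 -c "
import numpy as np
from rig import monitor
o=monitor.get_obs();p=o['position'];print(p.round(4),o['grip_width'],o['ft_force'].round(1))
h=np.array([.609,.1175]);d=p[:2]-h;r=np.hypot(*d);a0=np.arctan2(d[1],d[0]);print('r',r,'a0',np.degrees(a0),'to go',np.radians(184.4)-a0)
r=.11;st=.1
for k in range(0,5):
  A=a0+.5*k;b=np.array([np.cos(A),np.sin(A)])*r
  print('call',k,[tuple(np.round((r*np.array([np.cos(A+st*i),np.sin(A+st*i)])-b)*100,2)) for i in range(1,6)])
"
```

```text
[0.6458 0.2236 0.0778] 0.013336076301254223 [ 0.1 -0.7  2.9]
r 0.11231302560436818 a0 70.8469235965288 to go 1.9818750590092535
call 0 [(np.float64(-1.06), np.float64(0.31)), (np.float64(-2.14), np.float64(0.51)), (np.float64(-3.23), np.float64(0.6)), (np.float64(-4.33), np.float64(0.59)), (np.float64(-5.42), np.float64(0.46))]
call 1 [(np.float64(-1.07), np.float64(-0.24)), (np.float64(-2.12), np.float64(-0.58)), (np.float64(-3.13), np.float64(-1.02)), (np.float64(-4.08), np.float64(-1.56)), (np.float64(-4.98), np.float64(-2.2))]
call 2 [(np.float64(-0.83), np.float64(-0.72)), (np.float64(-1.58), np.float64(-1.52)), (np.float64(-2.25), np.float64(-2.39)), (np.float64(-2.83), np.float64(-3.33)), (np.float64(-3.32), np.float64(-4.32))]
call 3 [(np.float64(-0.38), np.float64(-1.03)), (np.float64(-0.66), np.float64(-2.09)), (np.float64(-0.83), np.float64(-3.18)), (np.float64(-0.89), np.float64(-4.28)), (np.float64(-0.84), np.float64(-5.38))]
call 4 [(np.float64(0.16), np.float64(-1.09)), (np.float64(0.43), np.float64(-2.15)), (np.float64(0.8), np.float64(-3.19)), (np.float64(1.27), np.float64(-4.18)), (np.float64(1.84), np.float64(-5.12))]
```

Call:
{"method": "send_rows", "body": {"moves": [0.1, -1.06, 0.31, 0, 0, 0, 0.1, 0.1, -2.14, 0.51, 0, 0, 0, 0.2, 0.1, -3.23, 0.6, 0, 0, 0, 0.3, 0.1, -4.33, 0.59, 0, 0, 0, 0.4, 0.1, -5.42, 0.46, 0, 0, 0, 0.5]}}

```text
time: 37.97
position: [0.5918, 0.2273, 0.0778]
tool_rot: [0.649, 0.761, 0.0, 0.002]
ft_force: [1.0, -3.9, 3.9]
grip_width: 0.0135
grip_force: 12.0
```

Call:
{"method": "send_rows", "body": {"moves": [0.1, -1.07, -0.24, 0, 0, 0, 0.1, 0.1, -2.12, -0.58, 0, 0, 0, 0.2, 0.1, -3.13, -1.02, 0, 0, 0, 0.3, 0.1, -4.08, -1.56, 0, 0, 0, 0.4, 0.1, -4.98, -2.2, 0, 0, 0, 0.5]}}

```text
time: 38.38
position: [0.5427, 0.2055, 0.0778]
tool_rot: [0.44, 0.898, 0.001, 0.002]
ft_force: [2.0, -3.6, 1.9]
grip_width: 0.0134
grip_force: 12.0
```

Call:
{"method": "send_rows", "body": {"moves": [0.1, -0.83, -0.72, 0, 0, 0, 0.1, 0.1, -1.58, -1.52, 0, 0, 0, 0.2, 0.1, -2.25, -2.39, 0, 0, 0, 0.3, 0.1, -2.83, -3.33, 0, 0, 0, 0.4, 0.1, -3.32, -4.32, 0, 0, 0, 0.5]}}

```text
time: 38.8
position: [0.5092, 0.1626, 0.0777]
tool_rot: [0.205, 0.979, 0.001, 0.002]
ft_force: [0.6, -0.8, 2.4]
grip_width: 0.0132
grip_force: 12.0
```

Call:
{"method": "send_rows", "body": {"moves": [0.1, -0.38, -1.03, 0, 0, 0, 0.1, 0.1, -0.66, -2.09, 0, 0, 0, 0.2, 0.1, -0.83, -3.18, 0, 0, 0, 0.3, 0.1, -0.87, -3.8, 0, 0, 0, 0.36, 0.1, -0.89, -4.28, 0, 0, 0, 0.4]}}

```text
time: 39.22
position: [0.4996, 0.1194, 0.0777]
tool_rot: [0.008, 1.0, 0.0, 0.001]
ft_force: [-1.4, -0.3, 5.9]
grip_width: 0.0133
grip_force: 12.0
```

Call:
{"method": "send_rows", "body": {"moves": [0.1, 0.03, -0.5, 0, 0, 0, 0.05, 0.1, 0.05, -1, 0, 0, 0, 0.09, 0.1, 0.07, -1.3, 0, 0, 0, 0.09]}}

```text
time: 39.47
position: [0.5, 0.1088, 0.0777]
tool_rot: [-0.035, 0.999, 0.002, 0.001]
ft_force: [-0.7, 19.0, 5.5]
grip_width: 0.0136
grip_force: 12.0
```

Call:
{"method": "send_rows", "body": {"moves": [0.1, 0, -0.1, 0, 0, 0, 0, 0.4, 0, 0, 0, 0, 0, 0, 0.4, 0, 0, 0, 0, 0, 0, 0.4, 0, 0, 2, 0, 0, 0, 0.4, 0, 0, 5, 0, 0, 0]}}

```text
time: 39.88
position: [0.498, 0.1068, 0.125]
tool_rot: [-0.037, 0.999, -0.0, -0.003]
ft_force: [-0.0, 1.0, 0.6]
grip_width: 0.031
grip_force: 0.0
```

Call:
{"method": "send_rows", "body": {"moves": [0.4, 0, 0, 4, 0, 0, 0, 0.4, 2.5, -3, 8, 0, 0, 0, 0.4, 4, -6, 10, 0, 0, 0, 0.4, 6, -10, 12, 0, 0, 0, 0.4, 7, -13, 13, 0, 0, 0]}}

```text
time: 40.3
position: [0.5682, -0.0158, 0.256]
tool_rot: [-0.037, 0.999, -0.001, 0.002]
ft_force: [0.8, 0.8, -0.5]
grip_width: 0.0351
grip_force: 0.0
```

Call:
{"method": "send_rows", "body": {"moves": [0.4, 2, -12, 3, 0, 0, 0, 0.4, 2, -14, 3, 0, 0, 0, 0.4, 2, -16, 3, 0, 0, 0, 0.4, 2, -18, 3, 0, 0, 0, 0.4, 2, -18, 3, 0, 0, 0]}}

```text
time: 40.72
position: [0.5872, -0.2009, 0.2842]
tool_rot: [-0.035, 0.999, -0.002, 0.001]
ft_force: [-0.7, 0.5, -0.1]
grip_width: 0.0349
grip_force: 0.0
```

```bash
python3 -c "
from h import *
from plate import plate
o=monitor.get_obs();print(o['position'],o['ft_force'])
for n in ('top','scene'):
  c=cams.camera(n);P=cloud(c);z=P[...,2];H=hsv(c)
  cv2.imwrite(f'pics/{n}9.png',c['pixels'])
  near=(abs(P[...,0]-.56)<.12)&(abs(P[...,1]-.1)<.16)
  red=((H[...,0]<6)|(H[...,0]>174))&(H[...,1]>130)&near
  for b,s,ce in blobs(red,30):
    r=cv2.minAreaRect(P[b&(z>.04)][:,:2].astype(np.float32)*1000);print(n,'brace',s[4],np.nanmedian(P[b],0).round(3),np.round(r[0]),np.round(r[1]),r[2])
  for b,s,ce in blobs(near&(z>.076)&(z<.095),8): print('knob/post',ce.round(),s[4],P[b].mean(0).round(4))
  plate(n)
  y=(H[...,0]>14)&(H[...,0]<36)&(H[...,1]>80)&(H[...,2]>60)&(z<.06)&(z>.01)
  for m,s,ce in blobs(y,12): print('yellow',ce.round(),s[4],np.nanmedian(P[m],0).round(3))
a=cv2.imread('pics/top9.png')[130:270,90:370];b=cv2.imread('pics/scene9.png')[150:300,200:500]
cv2.imwrite('pics/fin.png',np.vstack([cv2.resize(a,(560,280),interpolation=2),cv2.resize(b,(560,280),interpolation=2)]))
"
```

```text
[ 0.58715154 -0.20090946  0.28415273] [-0.67330846  0.47239956 -0.1232279 ]
top brace 109 [0.572 0.114 0.054] [572. 114.] [58. 13.] 4.419577121734619
knob/post [286. 175.] 32 [0.5588 0.029  0.0808]
top pos [ 0.5873 -0.2022  0.284 ] t 40.77 f [ 0.2 -1.1  0.8]
x range [-0.0051  0.089 ] y range [-0.0293  0.0223]
0.0 z lo/hi [0.0192 0.0394] 101
0.02 z lo/hi [0.0198 0.0416] 126
0.04 z lo/hi [0.0183 0.0241] 88
0.08 z lo/hi [0.0176 0.0236] 22
yellow [272.  76.] 105 [0.862 0.074 0.025]
yellow [401. 275.] 62 [ 0.304 -0.271  0.02 ]
scene brace 190 [0.55  0.108 0.054] [550. 111.] [105.  18.] 5.1806559562683105
knob/post [383. 196.] 34 [0.505  0.1063 0.0859]
knob/post [360. 218.] 31 [0.5623 0.0254 0.0807]
scene pos [ 0.5862 -0.196   0.2829] t 40.87 f [ 0.1 -0.2 -0.2]
x range [-0.2955  0.1193] y range [-0.1516  0.0509]
0.0 z lo/hi [0.0206 0.0405] 123
0.02 z lo/hi [0.0208 0.042 ] 113
0.04 z lo/hi [0.0201 0.0229] 88
0.06 z lo/hi [0.0184 0.0229] 52
0.08 z lo/hi [0.0247 0.0411] 69
0.1 z lo/hi [0.021  0.0413] 107
0.12 z lo/hi [0.0194 0.0225] 26
yellow [522.  24.] 955 [-0.572  1.26   0.036]
yellow [332.  31.] 379 [-0.878  0.364  0.016]
yellow [459. 192.] 252 [0.485 0.347 0.031]
yellow [229. 196.] 168 [ 0.313 -0.281  0.017]
yellow [150. 318.] 180 [ 0.673 -0.483  0.018]
yellow [421. 325.] 103 [0.842 0.066 0.025]
yellow [431. 336.] 176 [0.869 0.074 0.026]
```

View pics/fin.png

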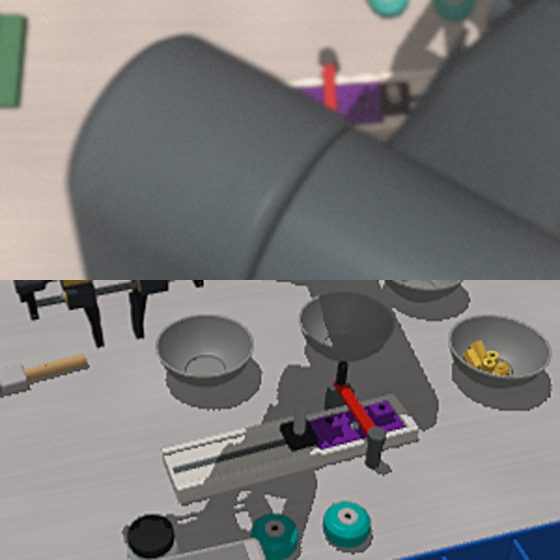

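```bash
python3 -c "
from rig import workorder
print(workorder.hand_in())"
```

```text
the job is handed in; nothing more can be done
None
```

I handed the job in at about 41 s on the robot's clock: all six brass spacers I found are in the far grey bowl, the plate lies flat over the pin with the carriage at its end stop, and the brace was then swung to its stop in the notch.

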